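# Check the converter scale with its test weight

### The arm

A 6-joint arm with a two-finger parallel gripper is mounted at the origin on the work surface. World frame = base frame: x ahead of the robot, y to its left, z up, the work surface at z = 0. Lengths are in mm, angles in degrees, forces in N, time in s.
With the tool pointing down it reaches from about 325 to 925 mm from the base axis. Payload 3.1 kg.
Tool frame: the origin (TCP) lies midway between the tips of the shut fingers; the grasp point (between the pads) lies r.grasp_offset behind it (r.grasp_offset is the distance from the TCP to the grasp point, in mm); x points along the fingers, z is the direction in which the jaws open and shut, and the axes are right-handed (so a half turn about x gives the same grasp; the last joint's range is limited). The gripper opens to 85 mm and grips with 20 to 120 N. Pads are 22 mm wide; open, the fingers measure 114 mm over their backs; the gripper's body (76 mm by 85 mm) begins 54 mm behind the grasp point. The pads swing forward as they close: fully open they stand 13 mm farther back than shut.
Start: joints at [-75.928, 12.427, 92.441, -0, 75.132, -6.429], TCP at [218.905, -585.423, 210.1] pointing down, gripper open.
Joint ranges: [-157.48, 157.48], [-44.54, 120.13], [17.64, 146.25], [-64.5, 244.5], [7.68, 150.69], [-147.95, 147.95]. Speed limits (degrees/s): [159.86, 159.86, 180, 180, 180, 180].

### API

Orientations are given as a 3x3 rotation matrix whose columns are the frame's x, y, z axes.
In Python, from station import r gives the robot as it stands.
- The arm moves only by the tool jog_arm, never from a script. Its argument "rows" is a list of rows, each a list of 2 entries, a list of its own where there are three numbers: the shift along the tool's x, y, z in mm, then the turn about the tool's x in degrees. A call has 1 to 10 rows; each row shifts and turns the pose as measured when the row begins, along the tool's axes as they then stand; what a row does not reach is not made up. A row lasts 1/10 s, in which the tool goes at most 50 mm and 8.59 degrees, less where a joint would pass 70% of its speed; a pose out of reach is approached as far as the arm can. A call is refused whole if a number of a shift passes 50 or a number of a turn 8.59, either way. A call with a gripper value outside its range is refused whole. "jaw" is the gripper command: -1 is shut, 1 is fully open, values between are in proportion, set as the call begins (left out, the last holds). The fingers move at their own pace and stop on an object; "newtons" is the grip in N (left out, the last holds). Time passes only in rows, so rows that do not move let the fingers close. It gives the time, the measured TCP pose, the force and the opening at its end, in the units of the state.
- r.read_state(): the state, without advancing time (a new reading comes with each control period).
- r.get_image(name): name is "scene" or "top" or "wrist"; returns a dict with "image" (420x560x3 uint8, red, green, blue), "fx", "fy", "cx", "cy" (pixels), "world_from_camera" (4x4, takes a point from camera to world coordinates). Camera axes: x right, y up, looking along -z (the intrinsics and any distortion apply to the point x, -y, -z); pixel columns grow to the right and rows downward; lengths in mm; the calibration is good to about 2 mm. A picture is of the moment at which its call begins. There is no depth.
- r.close_job(): hands the job in, once; it reports no verdict.
The state is a dict: "clock": time; "joint_pos": joint angles; "dq": joint speeds; "joint_torque": joint torques, N m; "ee_pos": TCP position; "orientation": TCP orientation; "ft_force": force on the tool from outside, world axes, zero at the start; "wrist_torque": the same for the moment, N m; "grip_width": finger opening in mm.
Only numpy, scipy, OpenCV 4.12 (cv2) and the standard library are available. Lean on these libraries where they do the work, as an engineer would, in place of code of your own. Each camera call takes 0.05 s, during which the arm holds its last target.

### The job

Before converters are weighed in, check the hanging scale: lift the 500 g test weight, the biggest of the three, out of its case and stand it upright on the bench, then take it again with its bail free and hang it by the bail on the scale's hook. While you still hold it, tug it gently down, about as hard again as the weight itself pulls and never near the end of the dial, to be sure that it is held; then ease off, let go and leave it hanging still. Do not drop the weight, and leave the other weights and the things on the bench where they are.

Things in the scene. Friction and masses are not known exactly. Their poses are not given: they have to be found in the camera images.
- weight_500: 500 g test weight: upright brass cylinder 38 mm in diameter, 56 mm high, dark band; origin at the centre of its underside, z up. A rigid steel bail (U of 8 mm round bar) stands on it in its own y-z plane, opening along its x. At the start it stands in the case, only the top 2 mm and the bail showing. On the bench the body can be taken across 38 mm by a gripper tilted about 45 degrees, closing along its y, bail free.
- weight_500_bail (a point): middle of the underside of the 500 g weight's bail bar, 92 mm above the weight's origin. The straight top bar is 20 mm long, its centre line 96 mm above the origin; the bail is 44 mm wide over all, its opening 36 mm high and 28 mm wide. In the case it can be taken from above across the 8 mm bar, closing along the weight's x.
- weight_200: 200 g test weight in the middle well: brass, 28 mm in diameter, with a 34 mm wide bail, origin at the centre of its underside; not needed
- weight_100: 100 g test weight in the last well: brass, 22 mm in diameter, with a 27 mm wide bail, origin at the centre of its underside; not needed
- weight_case: wooden case without lid, 96 (x) by 200 (y) by 68 mm high, fixed to the bench, origin at the centre of its underside. Three wells 54 mm deep, floor 14 mm above the bench, along its y: the 500 g weight's, 43 mm wide, at +55 mm, the 200 g weight's at -12, the 100 g weight's at -64. Lift straight up at least 60 mm before moving aside.
- scale_stand: gallows stand with a green dial scale hung from its arm, fixed; origin on the bench plumb below the hook, x from the hook's open side (towards the robot) to its back; the hook lies in the x-z plane. The scale's case is a disc 140 mm in diameter, 52 mm thick in x, lower edge 360 mm above the bench; blue post 35 mm square, 630 mm high, at x = 100, y = 220 mm, on a 150 mm square foot; arm 600 mm up.
- hook_saddle (a point): lowest point of the inside of the scale's hook, where the bail bar comes to rest; 250 mm above the bench without load, sinking with the load. Hook of 7 mm round bar, bend 18 mm wide inside, underside 7 mm below this point; behind (stand's +x) its shank climbs 12.5 mm off to 30 mm up, then comes back over this point from 46 mm up.
- hook_tip (a point): centre of the round end of the hook's free tip: 16.5 mm towards the stand's -x from the saddle and 16.5 mm above it; the steel ends 3.5 mm higher. To hang the weight, hold the bail bar's underside 24 mm above the saddle, bail square to the stand's x, come in level from the open side until over the saddle, and lower.
- scale_hook (a joint): how far the hook is drawn down, in m: 0 without load, spring of 1000 N/m, so 1 mm for about 100 g (the 500 g weight alone gives 0.0049); end of the dial (2 kg) at 0.0196, hard stop at 0.022. The red needles turn with it, one turn for 2 kg.
- converter: a catalytic converter lying on the bench: a bright steel can 96 mm in diameter and 245 mm long with stub pipes; bystander, origin under its middle
- heat_shield: a sand-coloured perforated heat-shield half 220 x 140 mm and 54 mm high, lying on its two flanges; bystander, origin under its middle
- flange_pipe: a rusty exhaust stub, 46 mm pipe 120 mm high, standing on its two-bolt flange (140 mm long); bystander, origin under its middle
- tool_tin: a blue and steel tin, 92 mm in diameter and 115 mm high, with tool handles sticking out to 215 mm; bystander, origin under its middle
- hammer: a hammer lying on the bench; bystander, origin under its middle
- bench_file: a flat file with a wooden handle, 280 mm long, lying on the bench; bystander, origin on the bench where blade and handle meet
- pliers: red-handled pliers, 200 mm long, lying on the bench; bystander, origin on the bench between the handles

How it is judged:
By the outcome, as a careful person would: the job done as asked, in the order asked, and still so for the second after the job is handed in, with the robot touching nothing.
It also fails if it takes over 61 s, if anything falls off the work surface, if the arm or the gripper's body presses on something with over 40 N, if the wrist force passes 120 N, or if a joint passes its speed limit or range.

## Working session

There is one attempt and no reset: what is moved stays moved. The work goes in short steps, Python scripts to look and compute and a tool call to move; the robot and the scene stay as the last step left them, time stands still between calls to the robot, and variables do not carry over. Pictures are saved under pics/ and viewed, and the job is handed in when it is done.

Besides the shell and the picture viewer there is one more tool, called after ">>>" in YAML: its name, and indented under it one key for each argument. jog_arm: Moves the arm, as the interface text tells. Its arguments: {"type":"object","properties":{"rows":{"type":"array"},"jaw":{"type":"number"},"newtons":{"type":"number"}},"required":["rows"]}

```bash
mkdir -p pics; ls
cat > h.py <<'E'
import numpy as np,cv2
from station import r
np.set_printoptions(precision=2,suppress=True)
def snap(n,f):
    d=r.get_image(n); cv2.imwrite(f'pics/{f}.png',cv2.cvtColor(d['image'],cv2.COLOR_RGB2BGR)); np.save(f'pics/{f}.npy',d,allow_pickle=True); return d
def load(f): return np.load(f'pics/{f}.npy',allow_pickle=True).item()
def ray(d,u,v):
    T=np.array(d['world_from_camera']); k=np.array([[(d['fx'],0,d['cx']),(0,d['fy'],d['cy']),(0,0,1)]])[0].astype(float)
    dist=np.array(d.get('distortion',d.get('dist',[0,0,0,0,0])),float)
    p=cv2.undistortPoints(np.array([[[u,v]]],float),k,dist)[0,0]
    return T[:3,3],T[:3,:3]@np.array([p[0],-p[1],-1])
def plane(d,u,v,z):
    o,w=ray(d,u,v); return o+w*(z-o[2])/w[2]
def tri(a,b):
    (o1,d1),(o2,d2)=a,b
    s=np.linalg.lstsq(np.stack([d1,-d2],1),o2-o1,rcond=None)[0]
    p,q=o1+s[0]*d1,o2+s[1]*d2
    return (p+q)/2,np.linalg.norm(p-q)
def proj(d,p):
    T=np.array(d['world_from_camera']); c=T[:3,:3].T@(np.array(p,float)-T[:3,3])
    return np.array([d['cx']+d['fx']*c[0]/-c[2],d['cy']-d['fy']*c[1]/-c[2]])
E
python3 - <<'E'
from h import *
for n in ('scene','top','wrist'):
    d=snap(n,n+'0'); print(n,[k for k in d],d['fx'],d['fy'],d['cx'],d['cy']); print(d['world_from_camera'])
    for k in d:
        if k not in('image','world_from_camera'): print(k,d[k])
print(r.read_state(), r.grasp_offset)
E
```

```text
pics
scene ['image', 'fx', 'fy', 'cx', 'cy', 'world_from_camera'] 387.81268507501875 387.81268507501875 280.9553813645046 209.79546640971023
[[   0.63   -0.54    0.56 1108.8 ]
 [   0.78    0.42   -0.46 -491.98]
 [   0.01    0.73    0.69  898.84]
 [   0.      0.      0.      1.  ]]
fx 387.81268507501875
fy 387.81268507501875
cx 280.9553813645046
cy 209.79546640971023
top ['image', 'fx', 'fy', 'cx', 'cy', 'world_from_camera'] 425.74540723338276 425.74540723338276 282.493918316212 207.5925812218837
[[  -0.      1.     -0.08  378.9 ]
 [  -1.     -0.01   -0.01    2.63]
 [  -0.01    0.08    1.   1445.98]
 [   0.      0.      0.      1.  ]]
fx 425.74540723338276
fy 425.74540723338276
cx 282.493918316212
cy 207.5925812218837
wrist ['image', 'fx', 'fy', 'cx', 'cy', 'world_from_camera'] 297.19641639406217 297.19641639406217 278.1330935441646 213.46309727355822
[[   0.35    0.9     0.25  281.06]
 [  -0.94    0.34    0.09 -561.93]
 [  -0.     -0.27    0.96  372.48]
 [   0.      0.      0.      1.  ]]
fx 297.19641639406217
fy 297.19641639406217
cx 278.1330935441646
cy 213.46309727355822
{'clock': 0.15, 'joint_pos': array([-75.93,  12.47,  92.51,  -0.  ,  75.13,  -6.43]), 'dq': array([ 0.04, -0.12, -0.32, -0.05, -0.04, -0.02]), 'joint_torque': array([ -0.  , -39.75, -30.44,  -0.  ,   0.01,   0.  ]), 'ee_pos': array([ 218.74, -584.74,  209.05]), 'orientation': array([[-0.  ,  0.94,  0.35],
       [ 0.  ,  0.35, -0.94],
       [-1.  ,  0.  , -0.  ]]), 'ft_force': array([-0.62,  0.16,  0.31]), 'wrist_torque': array([0.01, 0.06, 0.01]), 'grip_width': 85.02385057312308} 18.700000000000003
```

View pics/scene0.png

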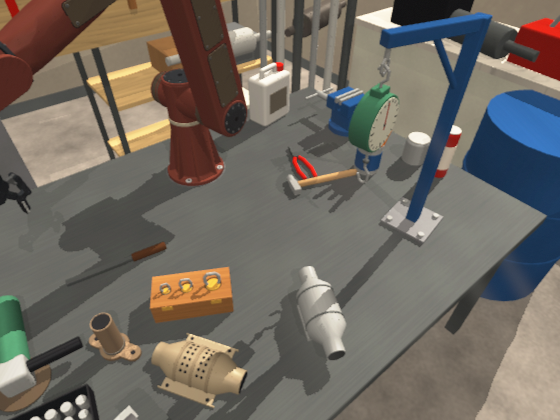

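View pics/top0.png

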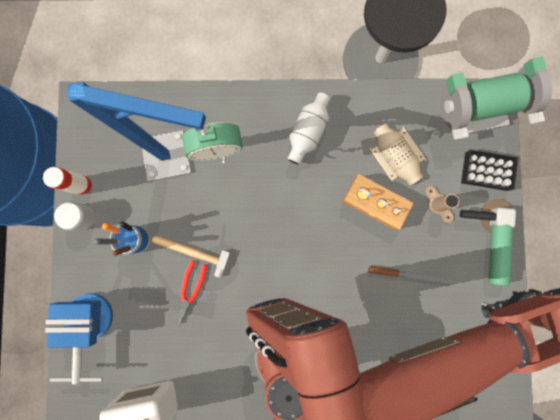

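View pics/wrist0.png

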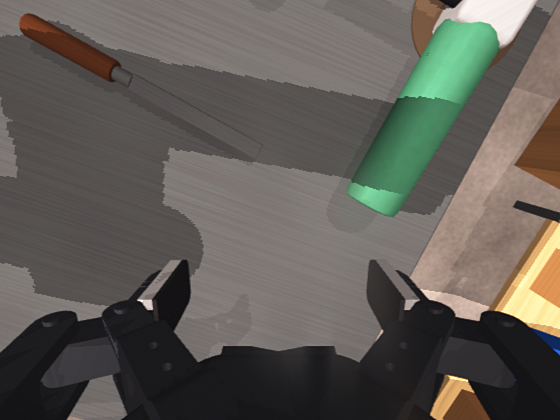

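Run:
```python
from h import *
t=load('top0');s=load('scene0')
a=cv2.cvtColor(t['image'][165:240,335:420],cv2.COLOR_RGB2BGR); cv2.imwrite('pics/c1.png',cv2.resize(a,None,fx=9,fy=8,interpolation=cv2.INTER_CUBIC)[:600])
a=cv2.cvtColor(s['image'][260:325,145:240],cv2.COLOR_RGB2BGR); cv2.imwrite('pics/c2.png',cv2.resize(a,None,fx=8,fy=8,interpolation=cv2.INTER_CUBIC))
a=cv2.cvtColor(s['image'][30:255,340:460],cv2.COLOR_RGB2BGR); cv2.imwrite('pics/c3.png',cv2.resize(a,None,fx=2.6,fy=2.6,interpolation=cv2.INTER_CUBIC))
hsv=cv2.cvtColor(t['image'],cv2.COLOR_RGB2HSV)
m=cv2.inRange(hsv,(8,130,120),(20,255,255)); m[:160]=0;m[245:]=0;m[:,:335]=0;m[:,425:]=0
c=max(cv2.findContours(m,0,2)[0],key=cv2.contourArea); h=cv2.convexHull(c)
R=cv2.minAreaRect(h);print(R)
for p in cv2.boxPoints(R): print(p,plane(t,*p,68))
```

```text
((376.9411926269531, 202.2353057861328), (61.411766052246094, 30.117647171020508), 28.07248878479004)
[342.76 201.07] [ 512.96 -181.55   68.  ]
[356.93 174.5 ] [ 599.84 -229.15   68.  ]
[411.12 203.4 ] [ 504.21 -402.76   68.  ]
[396.95 229.97] [ 418.37 -354.64   68.  ]
```

View pics/c1.png

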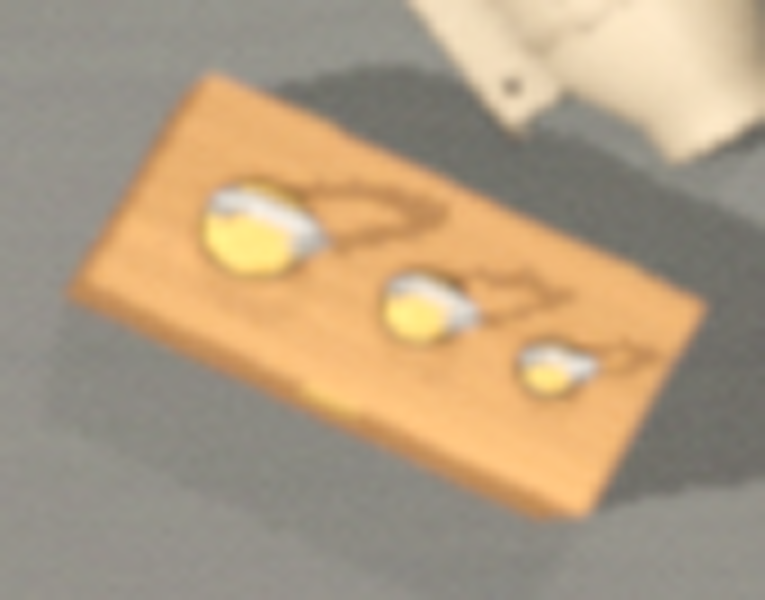

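View pics/c2.png

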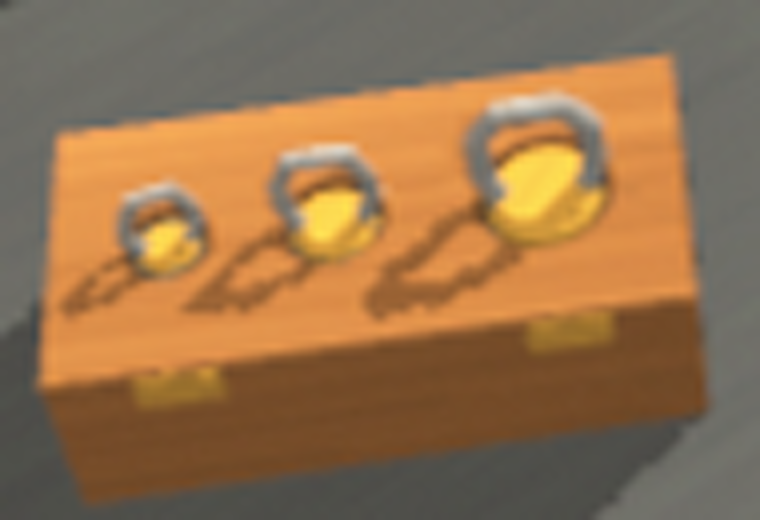

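View pics/c3.png

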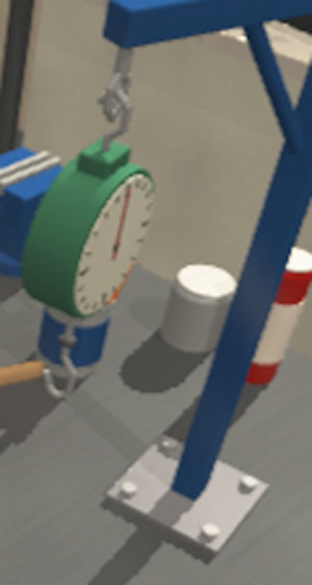

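Run:
```python
from h import *
t=load('top0');s=load('scene0')
for n,d,(x0,x1,y0,y1) in (('t',t,(350,375,180,205)),('s',s,(200,222,270,295))):
    hsv=cv2.cvtColor(d['image'],cv2.COLOR_RGB2HSV)
    m=cv2.inRange(hsv,(20,120,150),(32,255,255)); w=m*0;w[y0:y1,x0:x1]=m[y0:y1,x0:x1]
    c=max(cv2.findContours(w,0,2)[0],key=cv2.contourArea);h=cv2.convexHull(c)
    print(n,cv2.minEnclosingCircle(h),cv2.fitEllipse(h),'disk',plane(d,*cv2.minEnclosingCircle(h)[0],70))
# bail top corners: scene crop/8 + (145,260): bar ends outer
for u,v in((491,107),(585,107),(538,105)): print('bail s',plane(s,u/8+145,v/8+260,112))
# top crop /(9,8)+(335,165)
for u,v in((218,197),(322,240),(268,218)): print('bail t',plane(t,u/9+335,v/8+165,110))
c=np.array([508,-293.]);a=np.radians(61.3)
w=c+55*np.array([np.cos(a),np.sin(a)]);print(w,proj(t,[*w,110]),proj(s,[*w,110]),proj(s,[*w,70]),proj(t,[*w,70]))
# scene case corners
for u,v in((58,132),(672,57),(695,300),(40,385)): print('case s',plane(s,u/8+145,v/8+260,68))
for u,v in((215,72),(72,285),(708,305),(588,515)): print('case t',plane(t,u/9+335,v/8+165,68))
# stand
a=cv2.cvtColor(t['image'][75:185,60:255],cv2.COLOR_RGB2BGR); cv2.imwrite('pics/c4.png',cv2.resize(a,None,fx=4,fy=4,interpolation=cv2.INTER_CUBIC))
a=cv2.cvtColor(s['image'][130:200,330:400],cv2.COLOR_RGB2BGR); cv2.imwrite('pics/c5.png',cv2.resize(a,None,fx=8,fy=8,interpolation=cv2.INTER_CUBIC))
```

```text
t ((362.0, 195.0), 4.472236156463623) ((361.4419250488281, 195.8361358642578), (4.93256950378418, 9.248994827270508), 116.03838348388672) disk [ 532.23 -243.97   70.  ]
s ((212.23333740234375, 282.76666259765625), 5.326977252960205) ((211.7327423095703, 282.3169860839844), (7.411437034606934, 10.874347686767578), 41.23607635498047) disk [ 538.02 -247.63   70.  ]
bail s [ 533.34 -256.49  112.  ]
bail s [ 551.54 -233.42  112.  ]
bail s [ 541.77 -244.55  112.  ]
bail t [ 544.88 -228.39  110.  ]
bail t [ 527.63 -264.41  110.  ]
bail t [ 536.45 -245.72  110.  ]
[ 534.41 -244.76] [364.49 192.89] [210.73 271.81] [212.46 281.3 ] [362.23 194.33]
case s [ 422.28 -359.71   68.  ]
case s [ 520.71 -184.92   68.  ]
case s [ 605.63 -232.05   68.  ]
case s [ 507.15 -405.74   68.  ]
case t [ 601.45 -235.55   68.  ]
case t [ 514.41 -182.35   68.  ]
case t [ 505.06 -411.02   68.  ]
case t [ 420.24 -365.59   68.  ]
```

View pics/c4.png

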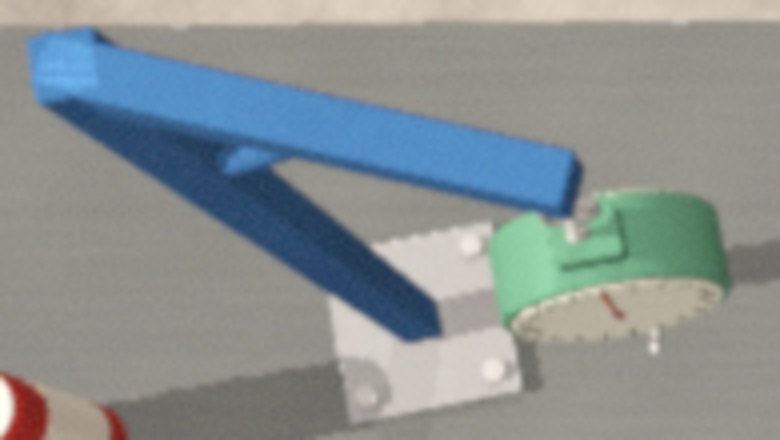

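View pics/c5.png

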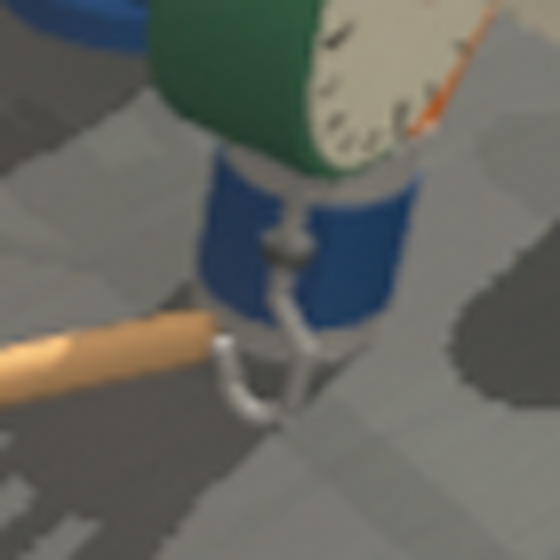

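>>> jog_arm:
  rows:
    - [[0, 0, 0], [-5, 0, 0]]

```text
$.rows[0][1]: bad value
```

Run:
```python
from h import *
t=load('top0');s=load('scene0')
f=lambda u,v:plane(t,u/4+60,v/4+75,4)
for p in((330,300),(350,425),(523,390),(492,222)): print(p,f(*p))
a,b=f(350,425),f(523,390); e=(a-b)[:2]; yaw=np.degrees(np.arctan2(-e[0],e[1])); print('yaw',yaw,np.linalg.norm(e))
print('foot c',f(419,321))
th=np.radians(yaw);X=np.array([np.cos(th),np.sin(th)]);Y=np.array([-X[1],X[0]])
print('orig',f(419,321)[:2]-100*X-220*Y)
st=(225/8+330,340/8+130); tt=(655/4+60,340/4+75)
print('tip',tri(ray(s,*st),ray(t,*tt)),plane(s,*st,268),plane(t,*tt,266))
print('bottom',plane(s,265/8+330,418/8+130,243))
```

```text
(330, 300) [699.7  496.53   4.  ]
(350, 425) [590.94 476.89   4.  ]
(523, 390) [620.35 328.84   4.  ]
(492, 222) [767.23 357.64   4.  ]
yaw 11.235731903244726 150.93994349476705
foot c [680.87 419.3    4.  ]
orig [625.66 184.04]
tip (array([611.2 , 177.19, 271.2 ]), np.float64(2.247711806261444)) [609.21 181.68 268.  ] [611.43 177.12 266.  ]
bottom [626.69 187.75 243.  ]
```

>>> jog_arm:
  rows:
    - [[0, -20, 0], -8]
    - [[0, -20, 0], -8]
    - [[0, 0, 0], -8]
    - [[0, 0, 0], -8]
    - [[0, 0, 0], -8]

```text
clock: 0.65
ee_pos: [180.9, -600.1, 206.0]
orientation: [[-0.001, 0.468, 0.884], [0.007, 0.884, -0.468], [-1.0, 0.005, -0.004]]
ft_force: [0.1, 0.7, -0.9]
grip_width: 85.3
```

>>> jog_arm:
  rows:
    - [[-10, 48, 15], 1]
    - [[0, 48, 15], 0]
    - [[0, 48, 15], 0]
    - [[0, 48, 15], 0]
    - [[0, 48, 15], 0]
    - [[0, 48, 15], 0]
    - [[0, 48, 15], 0]
    - [[0, 48, 15], 0]
    - [[0, 48, 15], 0]
    - [[0, 40, 12], 0]
  jaw: 0

```text
clock: 1.65
ee_pos: [534.8, -258.3, 213.8]
orientation: [[-0.004, 0.493, 0.87], [0.008, 0.87, -0.493], [-1.0, 0.005, -0.007]]
ft_force: [0.6, 0.4, 0.8]
grip_width: 42.7
```

```bash
cat > to.py <<'E'
from h import *
import sys
def to(x,y,z):
    st=r.read_state(); R=np.array(st['orientation']); d=R.T@(np.array([x,y,z])-st['ee_pos'])
    zz=R[:,2]; print('pos',st['ee_pos'],'tool shift',d,'zang',np.degrees(np.arctan2(zz[1],zz[0])),'clock',st['clock']); print(R); print('q',st['joint_pos'],'F',st['ft_force'],'w',st['grip_width'])
if __name__=='__main__': to(*map(float,sys.argv[1:4]))
E
python3 to.py 535 -245 180; python3 -c "
from h import *
snap('wrist','w1')"
```

```text
pos [ 534.82 -258.26  213.77] tool shift [33.88 11.45 -6.13] zang -29.52073643837476 clock 1.65
[[-0.    0.49  0.87]
 [ 0.01  0.87 -0.49]
 [-1.    0.01 -0.01]]
q [-32.7    8.79  96.26   0.3   75.39  -3.26] F [0.6  0.43 0.76] w 42.74744718357691
```

View pics/w1.png

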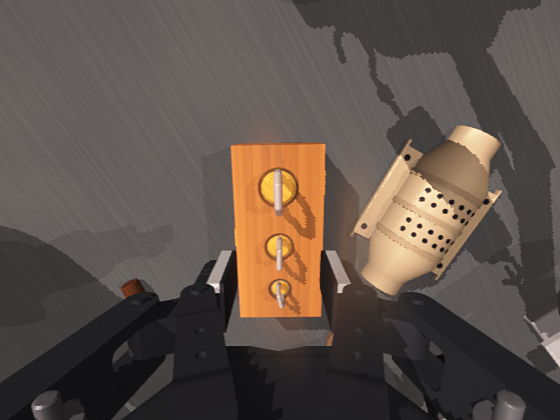

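Run:
```python
from h import *
d=load('w1');print(np.array(d['world_from_camera']))
s=r.read_state();R=s['orientation'];print('cam in tool',R.T@(np.array(d['world_from_camera'])[:3,3]-s['ee_pos']))
im=cv2.cvtColor(d['image'][135:330,215:345],cv2.COLOR_RGB2BGR);cv2.imwrite('pics/c6.png',cv2.resize(im,None,fx=4,fy=3,interpolation=cv2.INTER_CUBIC))
hsv=cv2.cvtColor(d['image'],cv2.COLOR_RGB2HSV)
m=cv2.inRange(hsv,(20,120,120),(32,255,255)); m[220:]=0;m[:155]=0;m[:,:250]=0;m[:,310:]=0
c=np.vstack(cv2.findContours(m,0,2)[0]);cc=cv2.minEnclosingCircle(c);print(cc,plane(d,*cc[0],70))
for p in((232,145),(325,145),(322,317),(240,317)):print(plane(d,*p,68))
```

```text
[[   0.87    0.47    0.14  567.73]
 [  -0.49    0.84    0.22 -201.48]
 [  -0.01   -0.26    0.97  377.73]
 [   0.      0.      0.      1.  ]]
cam in tool [-163.19   61.06   -1.23]
((277.25, 186.0), 15.542381286621094) [ 538.49 -246.37   70.  ]
[ 518.96 -187.37   68.  ]
[ 601.26 -233.86   68.  ]
[ 507.05 -409.96   68.  ]
[ 421.72 -362.33   68.  ]
```

View pics/c6.png

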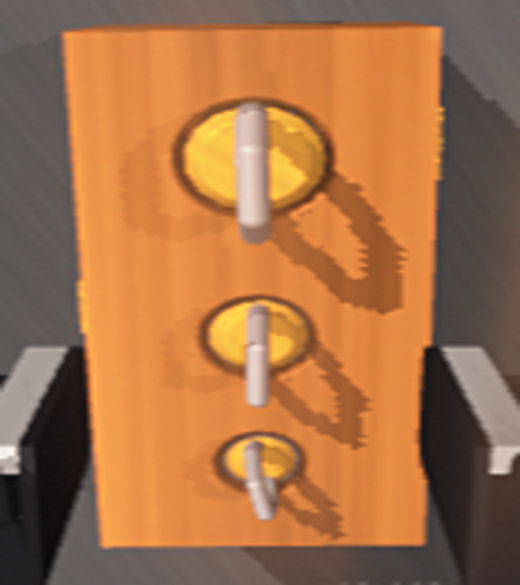

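>>> jog_arm:
  rows:
    - [[20, 6, -2], 0]
    - [[30, 5, -2], 0]
    - [[30, 0, 0], 0]
    - [[25, 0, 0], 0]
    - [[14, 0, 0], 0]
    - [[0, 0, 0], 0]

```text
clock: 2.3
ee_pos: [543.9, -236.3, 91.3]
orientation: [[0.002, 0.482, 0.876], [0.012, 0.876, -0.482], [-1.0, 0.012, -0.004]]
ft_force: [0.2, -0.7, -0.2]
grip_width: 42.6
```

```bash
python3 to.py 537 -246 92; python3 -c "
from h import *
snap('wrist','w2')"
```

```text
pos [ 543.89 -236.26   91.33] tool shift [ -0.8  -11.84  -1.35] zang -28.795435635636885 clock 2.3
[[ 0.    0.48  0.88]
 [ 0.01  0.88 -0.48]
 [-1.    0.01 -0.  ]]
q [-30.63  15.97 101.82   0.75  62.46  -2.18] F [ 0.24 -0.69 -0.18] w 42.56371788517729
```

View pics/w2.png

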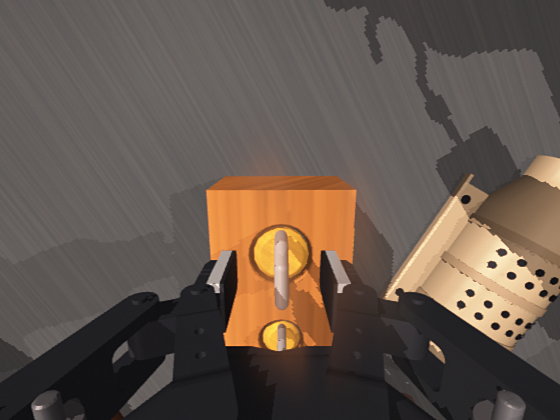

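>>> jog_arm:
  rows:
    - [[0, -11, 1], 0]
    - [[0, 0, 0], 0]

```text
clock: 2.55
ee_pos: [541.3, -248.9, 94.9]
orientation: [[0.007, 0.482, 0.876], [0.009, 0.876, -0.482], [-1.0, 0.011, 0.002]]
ft_force: [-0.6, 0.0, 0.3]
grip_width: 42.7
```

>>> jog_arm:
  rows:
    - [[0, 0, 0], 0]
    - [[0, 0, 0], 0]
    - [[0, 0, 0], 0]
    - [[0, 0, 0], 0]
  jaw: -1
  newtons: 60

```text
clock: 2.95
ee_pos: [543.7, -251.6, 99.4]
orientation: [[0.014, 0.483, 0.875], [0.005, 0.876, -0.483], [-1.0, 0.011, 0.01]]
ft_force: [0.1, -0.6, 0.3]
grip_width: 0.3
```

```bash
python3 to.py 537 -246 165; python3 -c "
from h import *
snap('wrist','w3')"
```

```text
pos [ 543.68 -251.58   99.37] tool shift [-65.68   2.37  -7.91] zang -28.894420800794315 clock 2.95
[[ 0.01  0.48  0.88]
 [ 0.    0.88 -0.48]
 [-1.    0.01  0.01]]
q [-31.9   15.58 101.33   0.73  62.57  -3.34] F [ 0.09 -0.57  0.3 ] w 0.29087821275931713
```

View pics/w3.png

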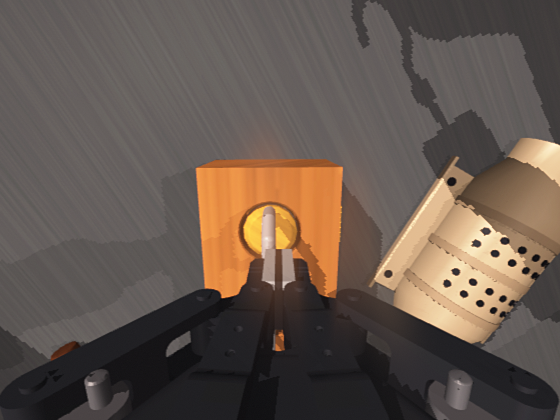

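Run:
```python
from h import *
d=load('w3');s=r.read_state();p=np.array(s['ee_pos']);R=s['orientation']
print('tcp px',proj(d,p),'grasp',proj(d,p-18.7*R[:,0]), 'pos',p)
y=np.array([.485,.875,0])
for z in(110,):
  for k in(-10,0,10): print('bar',k,proj(d,np.array([537,-246,z])+k*y),proj(load('w2'),np.array([537,-246,z])+k*y),proj(load('w1'),np.array([537,-246,z])+k*y))
for i in range(4):
  d=snap('wrist','tmp'); s=r.read_state(); print(s['clock'],s['ee_pos'],s['dq'],s['joint_pos'])
d=snap('scene','s1');a=cv2.cvtColor(d['image'][200:330,130:290],cv2.COLOR_RGB2BGR); cv2.imwrite('pics/c7.png',cv2.resize(a,None,fx=4.5,fy=4.5,interpolation=cv2.INTER_CUBIC))
```

```text
tcp px [279.25 248.25] grasp [279.36 261.65] pos [ 543.73 -251.56   99.38]
bar -10 [264.18 269.23] [276.53 298.16] [275.28 204.56]
bar 0 [264.01 252.63] [276.58 281.58] [275.16 193.94]
bar 10 [263.84 235.52] [276.64 264.46] [275.04 183.12]
3.05 [ 543.58 -251.41   99.12] [ 0.02  0.29  0.33 -0.08  0.08  0.1 ] [-31.89  15.59 101.34   0.73  62.57  -3.34]
3.1 [ 543.44 -251.3    98.92] [-0.03  0.22  0.3  -0.    0.   -0.09] [-31.89  15.6  101.36   0.73  62.57  -3.34]
3.15 [ 543.32 -251.25   98.76] [-0.03  0.23  0.04 -0.    0.04 -0.1 ] [-31.89  15.61 101.37   0.73  62.57  -3.34]
3.2 [ 543.27 -251.19   98.67] [-0.    0.14  0.22  0.02 -0.   -0.02] [-31.89  15.61 101.37   0.73  62.57  -3.34]
```

View pics/c7.png

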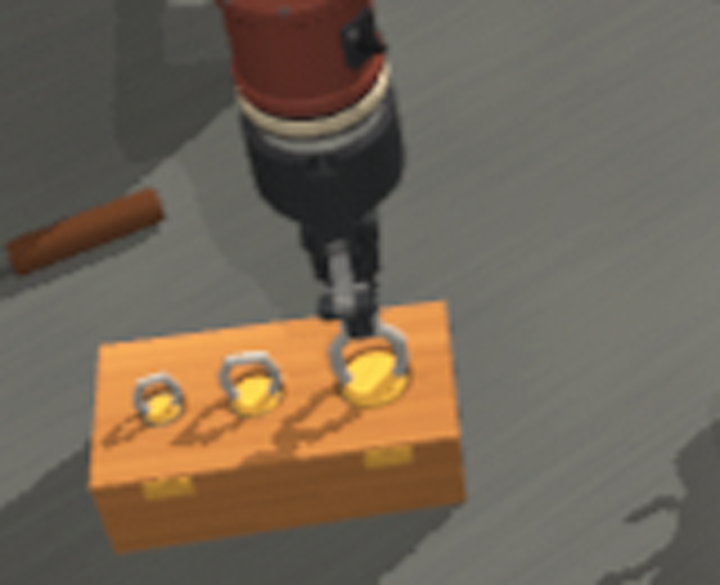

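Run:
```python
from h import *
d=load('s1');s=r.read_state();p=np.array(s['ee_pos'])
f=lambda q:(proj(d,q)-[130,200])*4.5
print('tcp crop',f(p),'wt bar top',f([537,-246,114]),f([537,-246,106]),'grasp',f(p+[0,0,18.7]))
im=load('s1')['image'];a=cv2.cvtColor(im[255:305,185:235],cv2.COLOR_RGB2BGR); cv2.imwrite('pics/c8.png',cv2.resize(a,None,fx=12,fy=12,interpolation=cv2.INTER_CUBIC))
im=load('w3')['image'];a=cv2.cvtColor(im[190:310,220:340],cv2.COLOR_RGB2BGR); cv2.imwrite('pics/c9.png',cv2.resize(a,None,fx=5,fy=5,interpolation=cv2.INTER_CUBIC))
```

```text
tcp crop [363.85 351.32] wt bar top [362.98 322.75] [364.58 331.53] grasp [360.07 330.88]
```

View pics/c8.png

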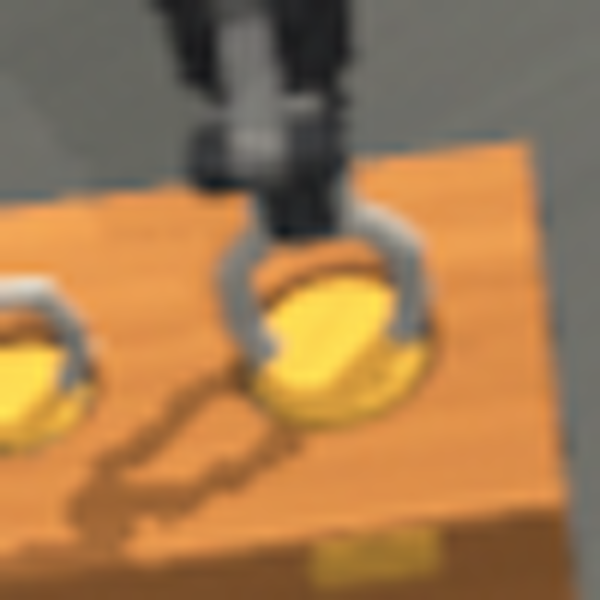

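View pics/c9.png

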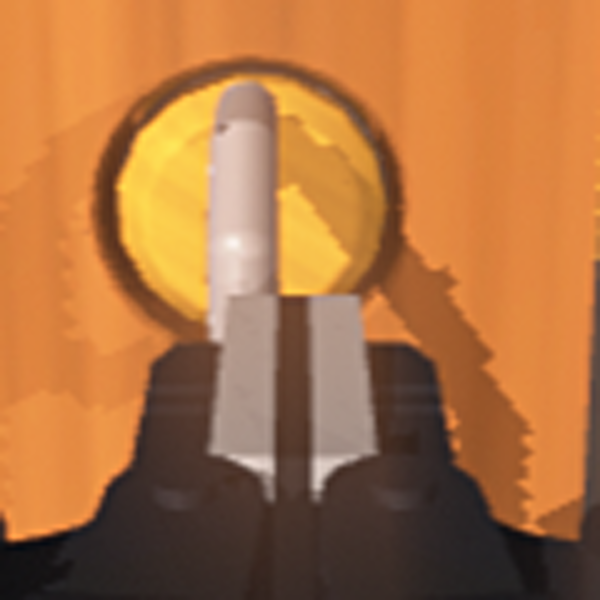

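>>> jog_arm:
  rows:
    - [[0, 1, -7], 0]
    - [[0, 1, 0], 0]
    - [[0, 0, 0], 0]
    - [[0, 0, 0], 0]
  jaw: -0.3

```text
clock: 3.65
ee_pos: [537.1, -245.0, 98.0]
orientation: [[0.011, 0.483, 0.876], [0.006, 0.876, -0.483], [-1.0, 0.011, 0.007]]
ft_force: [0.0, 0.5, 0.1]
grip_width: 29.9
```

```bash
python3 to.py 537 -246 84
python3 - <<'E'
from h import *
d=snap('wrist','w4')
im=d['image'];a=cv2.cvtColor(im[190:310,220:340],cv2.COLOR_RGB2BGR); cv2.imwrite('pics/c10.png',cv2.resize(a,None,fx=5,fy=5,interpolation=cv2.INTER_CUBIC))
d=snap('scene','s2')
im=d['image'];a=cv2.cvtColor(im[245:305,185:235],cv2.COLOR_RGB2BGR); cv2.imwrite('pics/c11.png',cv2.resize(a,None,fx=10,fy=10,interpolation=cv2.INTER_CUBIC))
p=r.read_state()['ee_pos'];print((proj(d,p)-[185,245])*10,(proj(d,[537,-246,110])-[185,245])*10,p)
E
```

```text
pos [ 537.08 -245.03   98.01] tool shift [14.01 -1.04  0.3 ] zang -28.86503263317413 clock 3.65
[[ 0.01  0.48  0.88]
 [ 0.01  0.88 -0.48]
 [-1.    0.01  0.01]]
q [-31.7   14.8  102.48   0.73  62.36  -3.17] F [0.02 0.5  0.07] w 29.92659317356417
[267.01 304.78] [258.41 277.01] [ 537.24 -245.16   98.08]
```

View pics/c10.png

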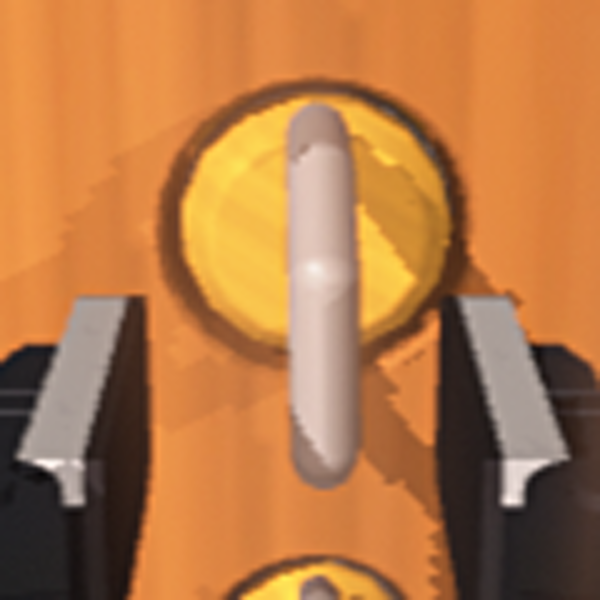

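View pics/c11.png

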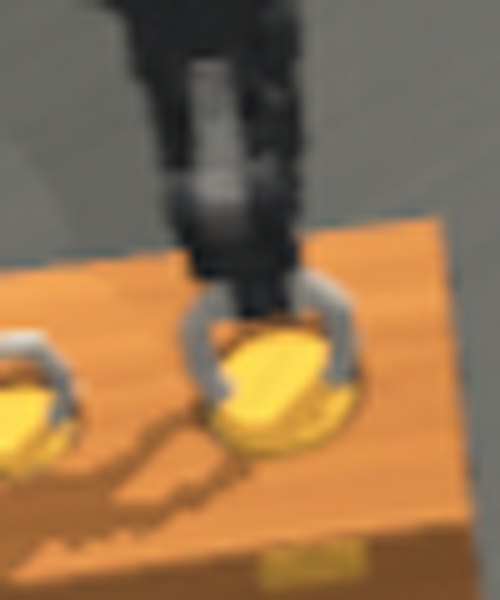

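>>> jog_arm:
  rows:
    - [[9, 0, 1], 0]
    - [[6, 0, 0], 0]
    - [[0, 0, 0], 0]

```text
clock: 4.05
ee_pos: [538.5, -245.8, 81.9]
orientation: [[0.012, 0.483, 0.876], [0.006, 0.876, -0.483], [-1.0, 0.011, 0.008]]
ft_force: [-0.2, -0.2, 0.1]
grip_width: 30.0
```

```bash
python3 to.py 537 -246 84
python3 - <<'E'
from h import *
d=snap('wrist','w5')
im=d['image'];a=cv2.cvtColor(im[190:310,220:340],cv2.COLOR_RGB2BGR); cv2.imwrite('pics/c12.png',cv2.resize(a,None,fx=5,fy=5,interpolation=cv2.INTER_CUBIC))
d=snap('scene','s3')
im=d['image'];a=cv2.cvtColor(im[245:305,185:235],cv2.COLOR_RGB2BGR); cv2.imwrite('pics/c13.png',cv2.resize(a,None,fx=10,fy=10,interpolation=cv2.INTER_CUBIC))
p=r.read_state()['ee_pos'];print((proj(d,p)-[185,245])*10,(proj(d,[537,-246,110])-[185,245])*10,p)
E
```

```text
pos [ 538.53 -245.81   81.87] tool shift [-2.15 -0.88 -1.23] zang -28.876936260887028 clock 4.05
[[ 0.01  0.48  0.88]
 [ 0.01  0.88 -0.48]
 [-1.    0.01  0.01]]
q [-31.68  16.17 102.74   0.74  60.69  -3.17] F [-0.23 -0.21  0.09] w 30.029406663557953
[274.3  347.36] [258.41 277.01] [ 538.92 -246.     82.6 ]
```

View pics/c12.png

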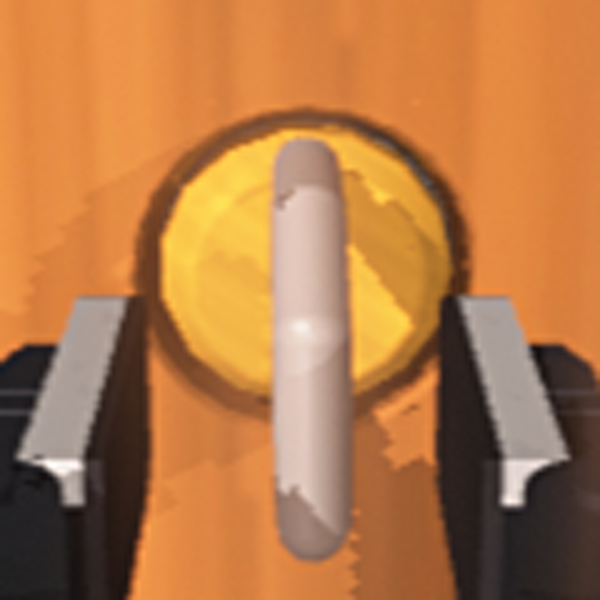

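View pics/c13.png

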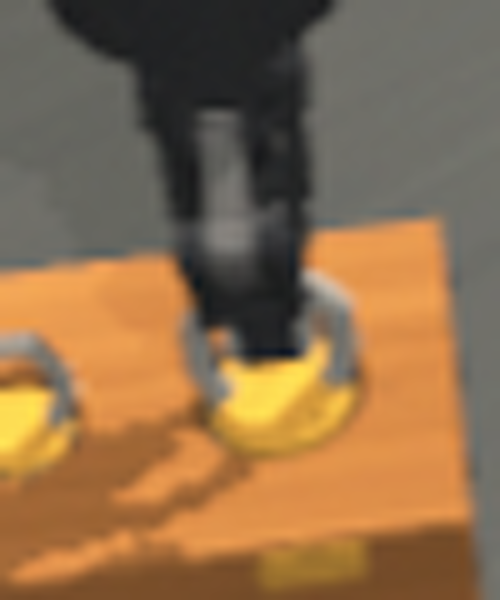

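>>> jog_arm:
  rows:
    - [[0, 0, 0], 0]
    - [[0, 0, 0], 0]
    - [[0, 0, 0], 0]
  jaw: -1
  newtons: 60

```text
clock: 4.45
ee_pos: [539.3, -246.4, 82.8]
orientation: [[0.014, 0.483, 0.876], [0.005, 0.876, -0.483], [-1.0, 0.011, 0.01]]
ft_force: [0.0, 0.3, -1.4]
grip_width: 5.0
```

```bash
python3 to.py 538 -246 170
```

```text
pos [ 539.32 -246.36   82.81] tool shift [-87.2    0.61  -0.5 ] zang -28.870280168463484 clock 4.45
[[ 0.01  0.48  0.88]
 [ 0.    0.88 -0.48]
 [-1.    0.01  0.01]]
q [-31.69  16.14 102.67   0.73  60.68  -3.17] F [ 0.03  0.33 -1.41] w 5.028713014025682
```

>>> jog_arm:
  rows:
    - [[-5, 0, 0], 0]
    - [[-5, 0, 0], 0]
    - [[0, 0, 0], 0]

```text
clock: 4.75
ee_pos: [537.1, -245.1, 90.8]
orientation: [[0.009, 0.483, 0.876], [0.008, 0.876, -0.483], [-1.0, 0.011, 0.005]]
ft_force: [2.2, -0.7, -4.1]
grip_width: 5.2
```

```bash
python3 to.py 538 -246 170
```

```text
pos [ 537.1  -245.11   90.81] tool shift [-79.19   0.53   1.58] zang -28.87675571660635 clock 4.75
[[ 0.01  0.48  0.88]
 [ 0.01  0.88 -0.48]
 [-1.    0.01  0.  ]]
q [-31.7   15.42 102.58   0.73  61.77  -3.17] F [ 2.21 -0.67 -4.11] w 5.203185816085534
```

>>> jog_arm:
  rows:
    - [[-20, 0, 0], 0]
    - [[-25, 0, 0], 0]
    - [[-25, 0, 0], 0]
    - [[-15, 0, 0], 0]
    - [[0, 0, 0], 0]

```text
clock: 5.25
ee_pos: [534.2, -244.5, 174.7]
orientation: [[0.005, 0.483, 0.876], [0.01, 0.875, -0.483], [-1.0, 0.012, -0.001]]
ft_force: [0.4, -0.6, -4.5]
grip_width: 5.4
```

```bash
python3 to.py 500 20 170
python3 - <<'E'
from h import *
d=snap('scene','s4');t=load('top0')
for n,p in dict(hammerhead=(222,262),pliers=(190,300),pl2=(205,265),hamh=(155,240),conv=(296,160),file=(370,270)).items(): print(n,plane(t,*p,15))
E
```

```text
pos [ 534.24 -244.45  174.7 ] tool shift [   7.29  214.93 -157.74] zang -28.890610387534995 clock 5.25
[[ 0.01  0.48  0.88]
 [ 0.01  0.88 -0.48]
 [-1.    0.01 -0.  ]]
q [-31.8    9.76  99.5    0.7   70.81  -3.14] F [ 0.36 -0.63 -4.51] w 5.350263397757277
hammerhead [315.72 217.69  15.  ]
pliers [190.89 323.14  15.  ]
pl2 [305.99 274.49  15.  ]
hamh [390.04 443.67  15.  ]
conv [659.37 -31.95  15.  ]
file [ 287.3  -275.43   15.  ]
```

View pics/s4.png

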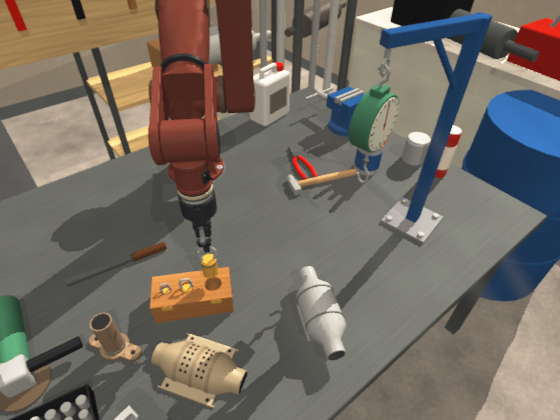

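>>> jog_arm:
  rows:
    - [[-2, 10, -7], 0]
    - [[0, 20, -14], 0]
    - [[0, 30, -22], 0]
    - [[0, 35, -25], 0]
    - [[0, 35, -25], 0]
    - [[0, 35, -25], 0]
    - [[0, 30, -22], 0]
    - [[0, 20, -14], 0]
    - [[0, 10, -7], 0]
    - [[0, 0, 0], 0]

```text
clock: 6.3
ee_pos: [486.3, 48.9, 163.7]
orientation: [[-0.024, 0.485, 0.874], [0.023, 0.874, -0.485], [-0.999, 0.008, -0.032]]
ft_force: [0.0, -0.4, -4.3]
grip_width: 5.2
```

>>> jog_arm:
  rows:
    - [[0, 0, 0], -5]
    - [[0, 0, 0], -8]
    - [[0, 0, 0], -8]
    - [[0, 0, 0], -8]
    - [[0, 0, 0], -6]
    - [[0, 0, 0], -3]
    - [[0, 0, 0], 0]

```text
clock: 7.0
ee_pos: [484.4, 40.8, 159.1]
orientation: [[-0.031, -0.177, 0.984], [0.016, 0.984, 0.178], [-0.999, 0.021, -0.028]]
ft_force: [-0.7, -0.3, -5.3]
grip_width: 5.2
```

```bash
python3 to.py 500 40 110; python3 -c "
from h import *
snap('scene','s5')"
```

```text
pos [484.44  40.76 159.07] tool shift [48.54 -4.55 16.55] zang 10.246841505526735 clock 7.0
[[-0.03 -0.18  0.98]
 [ 0.02  0.98  0.18]
 [-1.    0.02 -0.03]]
q [ -4.    -0.49 112.31   0.84  70.04 -14.53] F [-0.66 -0.32 -5.28] w 5.203150497362342
```

View pics/s5.png

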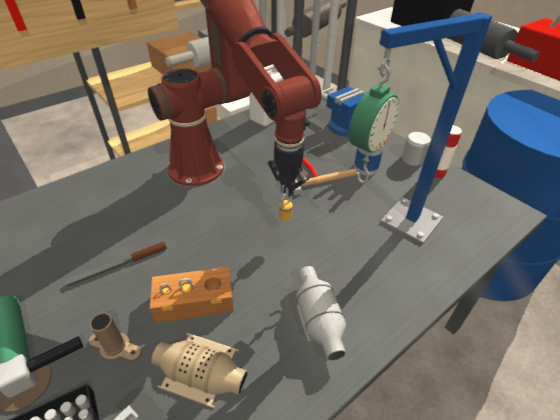

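>>> jog_arm:
  rows:
    - [[10, 0, 5], -1]
    - [[20, 0, 5], 0]
    - [[20, 0, 0], 0]
    - [[16, 0, 0], 0]
    - [[10, 0, 0], 0]
    - [[0, 0, 0], 0]
    - [[0, 0, 0], 0]

```text
clock: 7.75
ee_pos: [494.4, 41.2, 77.4]
orientation: [[-0.03, -0.189, 0.981], [0.015, 0.982, 0.19], [-0.999, 0.02, -0.027]]
ft_force: [0.6, -0.5, -4.6]
grip_width: 5.2
```

```bash
python3 to.py 500 40 68
python3 - <<'E'
from h import *
d=snap('scene','s6')
a=cv2.cvtColor(d['image'][150:250,240:360],cv2.COLOR_RGB2BGR); cv2.imwrite('pics/c14.png',cv2.resize(a,None,fx=6,fy=6,interpolation=cv2.INTER_CUBIC))
E
```

```text
pos [494.43  41.18  77.35] tool shift [ 9.16 -2.41  5.49] zang 10.955430864242542 clock 7.75
[[-0.03 -0.19  0.98]
 [ 0.01  0.98  0.19]
 [-1.    0.02 -0.03]]
q [ -3.82   7.11 114.23   0.82  60.43 -15.18] F [ 0.62 -0.54 -4.65] w 5.188157499071219
```

View pics/c14.png

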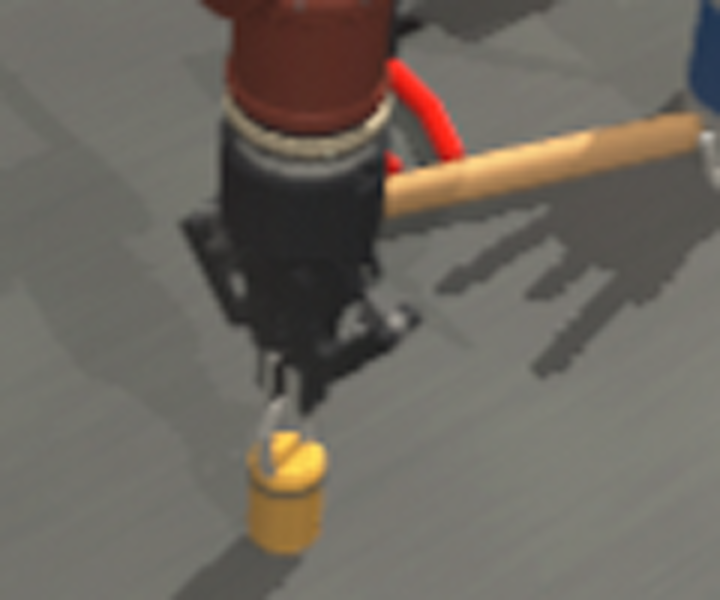

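>>> jog_arm:
  rows:
    - [[4, 0, 0], 0]
    - [[2, 0, 0], 0]
    - [[0, 0, 0], 0]

```text
clock: 8.1
ee_pos: [496.4, 41.2, 73.3]
orientation: [[-0.025, -0.19, 0.982], [0.014, 0.982, 0.19], [-1.0, 0.019, -0.022]]
ft_force: [0.0, 0.3, -4.5]
grip_width: 5.4
```

>>> jog_arm:
  rows:
    - [[2, 0, 0], 0]
    - [[0, 0, 0], 0]

```text
clock: 8.3
ee_pos: [497.0, 41.2, 71.9]
orientation: [[-0.023, -0.19, 0.982], [0.014, 0.982, 0.19], [-1.0, 0.018, -0.02]]
ft_force: [0.4, 0.6, -4.9]
grip_width: 5.4
```

>>> jog_arm:
  rows:
    - [[2, 0, 0], 0]
    - [[2, 0, 0], 0]
    - [[0, 0, 0], 0]

```text
clock: 8.6
ee_pos: [498.0, 41.3, 68.9]
orientation: [[-0.021, -0.19, 0.982], [0.014, 0.982, 0.19], [-1.0, 0.018, -0.018]]
ft_force: [0.7, 0.0, -4.4]
grip_width: 5.1
```

>>> jog_arm:
  rows:
    - [[2, 0, 0], 0]
    - [[0, 0, 0], 0]

```text
clock: 8.8
ee_pos: [499.8, 41.4, 69.4]
orientation: [[-0.018, -0.19, 0.982], [0.014, 0.982, 0.19], [-1.0, 0.018, -0.015]]
ft_force: [0.8, -0.0, -4.5]
grip_width: 5.0
```

>>> jog_arm:
  rows:
    - [[3, 0, 0], 0]
    - [[2, 0, 0], 0]
    - [[1, 0, 0], 0]

```text
clock: 9.1
ee_pos: [503.4, 41.8, 69.2]
orientation: [[-0.013, -0.19, 0.982], [0.015, 0.982, 0.19], [-1.0, 0.017, -0.01]]
ft_force: [-2.6, 0.2, 1.7]
grip_width: 5.5
```

>>> jog_arm:
  rows:
    - [[2, 0, 0], 0]
    - [[1, 0, 0], 0]

```text
clock: 9.3
ee_pos: [504.6, 41.9, 69.2]
orientation: [[-0.012, -0.19, 0.982], [0.015, 0.982, 0.19], [-1.0, 0.017, -0.009]]
ft_force: [-3.1, 0.2, 4.1]
grip_width: 5.2
```

>>> jog_arm:
  rows:
    - [[-1, 0, 0], 0]
    - [[0, 0, 0], 0]
    - [[0, 0, 0], 0]
  jaw: -0.2

```text
clock: 9.6
ee_pos: [506.1, 41.7, 70.6]
orientation: [[-0.008, -0.19, 0.982], [0.015, 0.982, 0.19], [-1.0, 0.016, -0.006]]
ft_force: [0.3, 0.4, -0.5]
grip_width: 34.1
```

```bash
python3 to.py 500 40 68
python3 - <<'E'
from h import *
d=snap('scene','s7')
a=cv2.cvtColor(d['image'][150:250,240:360],cv2.COLOR_RGB2BGR); cv2.imwrite('pics/c15.png',cv2.resize(a,None,fx=6,fy=6,interpolation=cv2.INTER_CUBIC))
snap('wrist','w6')
E
```

```text
pos [506.13  41.66  70.57] tool shift [ 2.6  -0.5  -6.32] zang 10.964630888769271 clock 9.6
[[-0.01 -0.19  0.98]
 [ 0.01  0.98  0.19]
 [-1.    0.02 -0.01]]
q [ -3.74   8.26 113.79   0.94  58.5  -15.19] F [ 0.28  0.43 -0.53] w 34.07059786333627
```

View pics/c15.png

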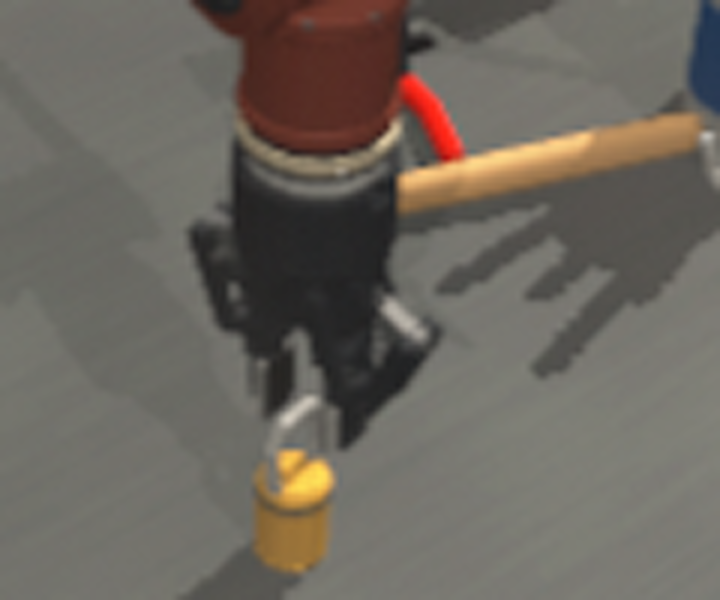

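View pics/w6.png

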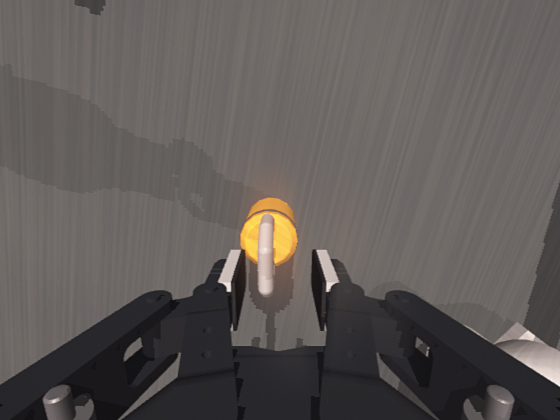

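>>> jog_arm:
  rows:
    - [[-15, 0, 0], 0]
    - [[-25, 0, 0], 0]
    - [[-35, 0, 0], 0]
    - [[-35, 0, 0], 0]
    - [[-35, 0, 0], 0]
    - [[-20, 0, 0], 0]
    - [[0, 0, 0], 0]

```text
clock: 10.4
ee_pos: [507.6, 39.0, 246.7]
orientation: [[-0.007, -0.19, 0.982], [0.014, 0.982, 0.19], [-1.0, 0.015, -0.004]]
ft_force: [0.6, 0.6, 0.6]
grip_width: 34.1
```

```bash
python3 to.py 500 40 68
python3 - <<'E'
from h import *
d=snap('wrist','w7');d=snap('scene','s8');d=snap('top','t8')
E
```

```text
pos [507.58  38.96 246.67] tool shift [178.72  -0.27  -6.59] zang 10.950206967702004 clock 10.4
[[-0.01 -0.19  0.98]
 [ 0.01  0.98  0.19]
 [-1.    0.02 -0.  ]]
q [ -4.02  -3.38 105.35   0.81  78.46 -15.14] F [0.65 0.55 0.62] w 34.06000770755284
```

View pics/w7.png

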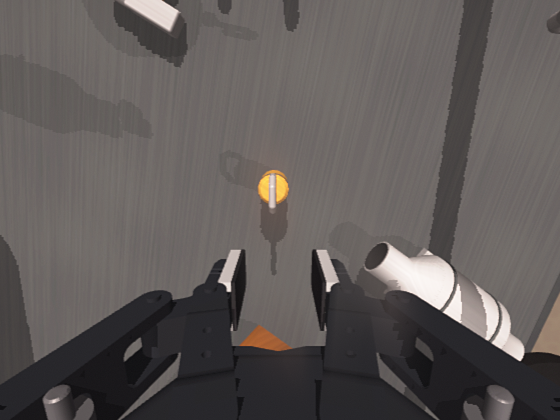

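View pics/s8.png

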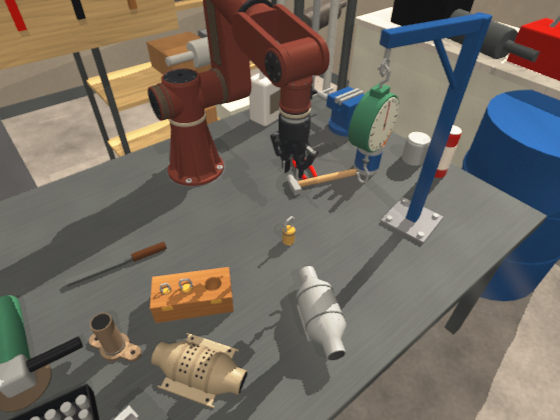

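View pics/t8.png

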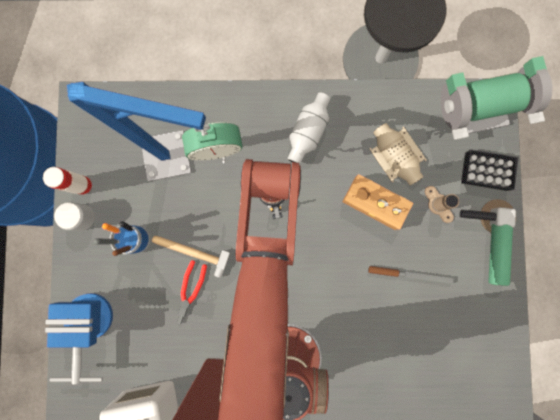

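Run:
```python
from h import *
for f,(x0,x1,y0,y1) in(('w7',(250,300,160,220)),('s8',(275,305,215,250)),('w6',(230,305,190,275))):
    d=load(f)
    hsv=cv2.cvtColor(d['image'],cv2.COLOR_RGB2HSV)
    m=cv2.inRange(hsv,(15,120,90),(32,255,255)); w=m*0;w[y0:y1,x0:x1]=m[y0:y1,x0:x1]
    c=np.vstack(cv2.findContours(w,0,2)[0]);b=cv2.boundingRect(c);print(f,b,cv2.minEnclosingCircle(c))
    if f[0]=='w': print(plane(d,*cv2.minEnclosingCircle(c)[0],54))
    else:
        print('top',plane(d,b[0]+b[2]/2,b[1],56),'base',plane(d,b[0]+b[2]/2,b[1]+b[3],0))
d=load('w7')
a=cv2.cvtColor(d['image'][155:285,235:315],cv2.COLOR_RGB2BGR); cv2.imwrite('pics/c16.png',cv2.resize(a,None,fx=6,fy=4.6,interpolation=cv2.INTER_CUBIC))
```

```text
w7 (258, 170, 31, 34) ((273.375, 186.5), 16.89360809326172)
[499.09  43.03  54.  ]
s8 (283, 225, 12, 20) ((288.5, 234.6052703857422), 9.721774101257324)
top [489.8   50.75  56.  ] base [514.78  31.97   0.  ]
w6 (240, 198, 58, 68) ((268.9545593261719, 231.5), 34.45266342163086)
[498.25  45.83  54.  ]
```

View pics/c16.png

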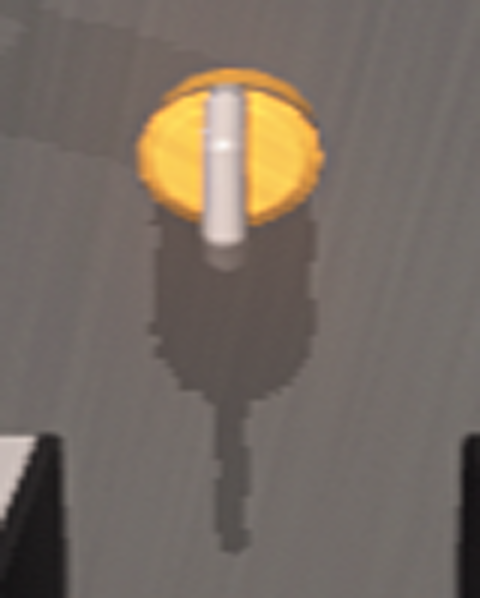

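```bash
cat > kin.py <<'E'
from h import *
from scipy.optimize import least_squares
D=[([218.74,-584.74,209.05],[12.47,92.51,75.13]),([534.82,-258.26,213.77],[8.79,96.26,75.39]),([543.89,-236.26,91.33],[15.97,101.82,62.46]),([534.24,-244.45,174.7],[9.76,99.5,70.81]),([484.44,40.76,159.07],[-.49,112.31,70.04]),([494.43,41.18,77.35],[7.11,114.23,60.43]),([507.58,38.96,246.67],[-3.38,105.35,78.46]),([506.13,41.66,70.57],[8.26,113.79,58.5])]
def fk(p,q):
    a,h,L2,L3,e,Lt=p; q2,q3,q5=np.radians(q); s=q2+q3
    return np.array([a+L2*np.sin(q2)+L3*np.sin(s)+e*np.cos(s)+Lt*np.sin(s+q5),h+L2*np.cos(q2)+L3*np.cos(s)-e*np.sin(s)+Lt*np.cos(s+q5)])
def res(p): return np.concatenate([fk(p,q)-[np.hypot(*x[:2]),x[2]] for x,q in D]+[np.array([(p[5]-250)*.001,(p[4])*.001,p[0]*.001])])
if __name__=='__main__':
    o=least_squares(res,[0,330,400,400,0,250]);print(o.x,np.abs(o.fun).max())
    p=o.x
    for q in([11.6,17.7,150.6],[0,29,150.6],[-20,49,150.6],[-40,69,150.6],[0,45,90],[40,17.7,122]): print(q,fk(p,q))
E
python3 kin.py
```

```text
[  5.81 301.75 448.46 556.19  57.64 331.1 ] 0.17135558892896086
[11.6, 17.7, 150.6] [419.02 866.78]
[0, 29, 150.6] [328.18 877.63]
[-20, 49, 150.6] [174.8  850.58]
[-40, 69, 150.6] [ 39.92 772.71]
[0, 45, 90] [673.98 868.61]
[40, 17.7, 122] [796.74 562.68]
```

```bash
cat >> kin.py <<'E'
P=least_squares(res,[0,330,400,400,0,250]).x
lo=np.array([-44.54,17.64,7.68]);hi=np.array([120.13,146.25,150.69])
def ik(rr,z,sm):
    f=lambda q:np.concatenate([(fk(P,[q[0],q[1],sm-q[0]-q[1]])-[rr,z])])
    best=None
    for g in([0,100],[30,60],[-20,120]):
        o=least_squares(f,g)
        q=np.array([o.x[0],o.x[1],sm-sum(o.x)])
        if np.abs(o.fun).max()<.5 and (q>=lo).all() and (q<=hi).all(): return q
    return None
E
python3 - <<'E'
from kin import *
for z in(40,200):
  for sm in(150,140,135,130):
    print(z,sm,[ (rr,ik(rr,z,sm)) for rr in(480,500,550,600,650)])
E
```

```text
40 150 [(480, array([ -7.86, 140.52,  17.35])), (500, array([ -4.91, 137.97,  16.95])), (550, array([  1.69, 131.59,  16.72])), (600, array([  7.56, 125.14,  17.3 ])), (650, array([ 12.97, 118.58,  18.45]))]
40 140 [(480, None), (500, None), (550, None), (600, None), (650, None)]
40 135 [(480, None), (500, None), (550, None), (600, None), (650, None)]
40 130 [(480, None), (500, None), (550, None), (600, None), (650, None)]
200 150 [(480, array([-27.75, 134.1 ,  43.65])), (500, array([-24.17, 131.89,  42.28])), (550, array([-15.98, 126.18,  39.8 ])), (600, array([ -8.62, 120.23,  38.39])), (650, array([ -1.88, 114.04,  37.83]))]
200 140 [(480, array([-34.43, 141.46,  32.97])), (500, array([-30.22, 139.23,  31.  ])), (550, array([-20.89, 133.5 ,  27.38])), (600, array([-12.82, 127.59,  25.23])), (650, array([ -5.63, 121.49,  24.15]))]
200 135 [(480, array([-37.38, 145.08,  27.31])), (500, array([-32.76, 142.8 ,  24.96])), (550, array([-22.72, 137.  ,  20.71])), (600, array([-14.24, 131.05,  18.19])), (650, array([ -6.83, 124.94,  16.89]))]
200 130 [(480, None), (500, None), (550, array([-23.96, 140.34,  13.62])), (600, array([-15.07, 134.31,  10.76])), (650, array([ -7.46, 128.17,   9.29]))]
```

Run:
```python
from h import *
s=load('s3');R=np.array([[.012,.483,.876],[.006,.876,-.483],[-1,.011,.008]]);p=np.array([538.7,-245.9,82.2])
for k in(0,5,10,15,20):
  for y in(-11,11): print(k,y,(proj(s,p-k*R[:,0]+16*R[:,2]+y*R[:,1])-[185,245])*10,'far',(proj(s,p-k*R[:,0]-16*R[:,2]+y*R[:,1])-[185,245])*10)
# wrist: tip edges in w5 crop (x 127/148..,295)
w=load('w5')
for k in(0,5,10,15,20):
  for y in(-11,11): print('w',k,y,(proj(w,p-k*R[:,0]+15*R[:,2]+y*R[:,1])-[220,190])*5,(proj(w,p-k*R[:,0]-15*R[:,2]+y*R[:,1])-[220,190])*5)
```

```text
0 -11 [233.46 404.45] far [228.75 303.93]
0 11 [320.9  392.11] far [314.2  292.15]
5 -11 [230.93 392.64] far [226.26 292.04]
5 11 [318.68 380.28] far [312.01 280.25]
10 -11 [228.38 380.73] far [223.75 280.07]
10 11 [316.44 368.37] far [309.8  268.27]
15 -11 [225.81 368.75] far [221.23 268.02]
15 11 [314.19 356.38] far [307.58 256.21]
20 -11 [223.22 356.68] far [218.68 255.88]
20 11 [311.92 344.3 ] far [305.34 244.07]
w 0 -11 [422.34 378.29] [171.86 378.03]
w 0 11 [426.97 204.09] [167.97 203.84]
w 5 -11 [425.98 396.98] [168.54 396.72]
w 5 11 [430.87 218.42] [164.41 218.16]
w 10 -11 [429.83 416.75] [165.02 416.47]
w 10 11 [435.01 233.6 ] [160.64 233.33]
w 15 -11 [433.91 437.67] [161.29 437.38]
w 15 11 [439.39 249.7 ] [156.64 249.43]
w 20 -11 [438.23 459.87] [157.34 459.57]
w 20 11 [444.05 266.83] [152.39 266.54]
```

Run:
```python
from kin import *
lo[:]=[-44,17.7,-60]
for z in(25,60,100,200,280):
  for sm in(140,135,130,125):
    print(z,sm,[(rr,None if ik(rr,z,sm) is None else ik(rr,z,sm).round(0).tolist()) for rr in(600,650,700,750,800,850,900)])
```

```text
25 140 [(600, [9.0, 131.0, -0.0]), (650, [14.0, 125.0, 1.0]), (700, [19.0, 118.0, 3.0]), (750, [24.0, 111.0, 5.0]), (800, [28.0, 105.0, 7.0]), (850, [33.0, 97.0, 10.0]), (900, [37.0, 90.0, 13.0])]
25 135 [(600, [10.0, 134.0, -9.0]), (650, [15.0, 127.0, -7.0]), (700, [20.0, 121.0, -5.0]), (750, [24.0, 114.0, -3.0]), (800, [28.0, 107.0, -1.0]), (850, [33.0, 100.0, 2.0]), (900, [37.0, 93.0, 5.0])]
25 130 [(600, [12.0, 136.0, -18.0]), (650, [17.0, 129.0, -16.0]), (700, [21.0, 123.0, -14.0]), (750, [25.0, 117.0, -11.0]), (800, [29.0, 110.0, -9.0]), (850, [33.0, 103.0, -6.0]), (900, [37.0, 96.0, -3.0])]
25 125 [(600, [15.0, 137.0, -27.0]), (650, [19.0, 131.0, -25.0]), (700, [23.0, 125.0, -23.0]), (750, [27.0, 118.0, -20.0]), (800, [30.0, 112.0, -17.0]), (850, [34.0, 105.0, -14.0]), (900, [38.0, 98.0, -11.0])]
60 140 [(600, [4.0, 131.0, 5.0]), (650, [10.0, 125.0, 6.0]), (700, [15.0, 118.0, 7.0]), (750, [20.0, 112.0, 9.0]), (800, [25.0, 105.0, 11.0]), (850, [29.0, 97.0, 13.0]), (900, [34.0, 90.0, 16.0])]
60 135 [(600, [4.0, 134.0, -3.0]), (650, [10.0, 128.0, -3.0]), (700, [15.0, 121.0, -1.0]
[... 2243 characters left out ...]
 33.0]), (800, [8.0, 98.0, 34.0]), (850, [14.0, 91.0, 35.0]), (900, [20.0, 84.0, 36.0])]
280 135 [(600, [-21.0, 127.0, 29.0]), (650, [-13.0, 121.0, 27.0]), (700, [-6.0, 115.0, 26.0]), (750, [0.0, 109.0, 26.0]), (800, [7.0, 102.0, 26.0]), (850, [13.0, 95.0, 27.0]), (900, [19.0, 88.0, 29.0])]
280 130 [(600, [-23.0, 130.0, 22.0]), (650, [-15.0, 124.0, 20.0]), (700, [-7.0, 118.0, 19.0]), (750, [-1.0, 112.0, 19.0]), (800, [6.0, 106.0, 19.0]), (850, [12.0, 99.0, 20.0]), (900, [17.0, 92.0, 21.0])]
280 125 [(600, [-24.0, 134.0, 15.0]), (650, [-16.0, 128.0, 13.0]), (700, [-8.0, 122.0, 11.0]), (750, [-1.0, 116.0, 11.0]), (800, [5.0, 109.0, 11.0]), (850, [11.0, 102.0, 12.0]), (900, [17.0, 95.0, 13.0])]
```

>>> jog_arm:
  rows:
    - [[-10, 0, 0], 8.5]
    - [[-10, 0, 0], 8.5]
    - [[-10, 0, 0], 8.5]
    - [[-10, 0, 0], 8.5]
    - [[-10, 0, 0], 8.5]
    - [[-10, 0, 0], 8.5]
    - [[-10, 0, 0], 8.5]
    - [[-10, 0, 0], 8.5]
    - [[-10, 0, 0], 8.5]
    - [[-10, 0, 0], 8.5]

```text
clock: 11.55
ee_pos: [492.3, 38.6, 314.4]
orientation: [[-0.069, 0.965, 0.254], [0.018, 0.256, -0.966], [-0.997, -0.062, -0.036]]
ft_force: [1.0, 0.3, 0.0]
grip_width: 34.1
```

>>> jog_arm:
  rows:
    - [[0, 0, 0], 8.5]
    - [[0, 0, 0], 7]
    - [[0, 0, 0], 0]

```text
clock: 11.85
ee_pos: [489.8, 38.8, 308.3]
orientation: [[-0.08, 0.997, -0.02], [0.019, -0.019, -1.0], [-0.997, -0.081, -0.018]]
ft_force: [1.4, 0.2, -0.0]
grip_width: 34.0
```

```bash
python3 to.py 860 0 350
python3 - <<'E'
from kin import *
lo[:]=[-44,17.64,7]
for q2 in(40,50,55,60,65,70): print(q2,fk(P,[q2,17.64,162.36-q2]))
E
```

```text
pos [489.79  38.76 308.31] tool shift [-72.02 366.29  30.6 ] zang -91.14731182159434 clock 11.85
[[-0.08  1.   -0.02]
 [ 0.02 -0.02 -1.  ]
 [-1.   -0.08 -0.02]]
q [ -4.18  -4.68 100.17   0.77  89.18  86.88] F [ 1.38  0.23 -0.01] w 33.95396209697925
40 [794.74 563.2 ]
50 [885.65 417.2 ]
55 [921.22 338.81]
60 [949.82 257.63]
65 [971.24 174.26]
70 [985.31  89.34]
```

>>> jog_arm:
  rows:
    - [[-5, 30, 4], 0]
    - [[-10, 45, 4], 0]
    - [[-10, 48, 4], 0]
    - [[-10, 48, 4], 0]
    - [[-10, 48, 4], 0]
    - [[-10, 48, 4], 0]
    - [[-10, 48, 4], 0]
    - [[-10, 48, 3], 0]

```text
clock: 12.65
ee_pos: [853.1, 4.6, 328.2]
orientation: [[-0.112, 0.994, 0.004], [0.022, 0.007, -1.0], [-0.993, -0.112, -0.023]]
ft_force: [0.5, 0.1, 0.6]
grip_width: 34.4
```

```bash
python3 to.py 950 0 400
```

```text
pos [853.06   4.55 328.17] tool shift [-82.3   88.28   3.36] zang -89.74595901145629 clock 12.65
[[-0.11  0.99  0.  ]
 [ 0.02  0.01 -1.  ]
 [-0.99 -0.11 -0.02]]
q [ -4.68  46.05  33.38   0.76 107.07  85.18] F [0.49 0.1  0.62] w 34.401236366717875
```

Now push past the reach limit and watch what the tilt does.

>>> jog_arm:
  rows:
    - [[-15, 45, 0], 0]
    - [[-15, 45, 0], 0]
    - [[-20, 45, 0], 0]

```text
clock: 12.95
ee_pos: [910.5, 3.8, 306.6]
orientation: [[-0.081, 0.997, 0.011], [0.025, 0.013, -1.0], [-0.996, -0.081, -0.026]]
ft_force: [0.3, -0.1, -1.2]
grip_width: 34.3
```

```bash
python3 to.py 950 0 400
```

```text
pos [910.5    3.82 306.64] tool shift [-96.31  31.81   1.83] zang -89.39697827695585 clock 12.95
[[-0.08  1.    0.01]
 [ 0.02  0.01 -1.  ]
 [-1.   -0.08 -0.03]]
q [ -4.55  56.73  18.03   1.12 109.98  85.13] F [ 0.31 -0.11 -1.23] w 34.27828214899374
```

>>> jog_arm:
  rows:
    - [[-20, 45, 0], 0]
    - [[-20, 45, 0], 0]
    - [[-20, 45, 0], 0]

```text
clock: 13.25
ee_pos: [938.2, 4.7, 314.9]
orientation: [[0.013, 1.0, 0.014], [0.026, 0.013, -1.0], [-1.0, 0.013, -0.025]]
ft_force: [-0.6, -0.3, 0.3]
grip_width: 33.9
```

```bash
python3 to.py 950 0 400
```

```text
pos [938.16   4.72 314.92] tool shift [-85.01  12.87   2.71] zang -89.21090671011866 clock 13.25
[[ 0.01  1.    0.01]
 [ 0.03  0.01 -1.  ]
 [-1.    0.01 -0.03]]
q [ -4.52  56.35  17.69   1.58 105.35  85.13] F [-0.63 -0.27  0.27] w 33.92279331813111
```

>>> jog_arm:
  rows:
    - [[-20, 50, 0], 0]
    - [[-20, 50, 0], 0]
    - [[-20, 50, 0], 0]
    - [[-20, 50, 0], 0]
    - [[-20, 50, 0], 0]
    - [[-20, 50, 0], 0]

```text
clock: 13.85
ee_pos: [985.2, 6.3, 377.3]
orientation: [[0.224, 0.974, 0.015], [0.025, 0.01, -1.0], [-0.974, 0.224, -0.022]]
ft_force: [0.3, 0.1, 1.0]
grip_width: 34.3
```

```bash
python3 to.py 950 0 400
```

```text
pos [985.2    6.31 377.32] tool shift [-30.15 -29.27   5.26] zang -89.12847843300183 clock 13.85
[[ 0.22  0.97  0.02]
 [ 0.03  0.01 -1.  ]
 [-0.97  0.22 -0.02]]
q [-4.52 52.99 17.69  2.48 96.51 85.31] F [0.33 0.12 0.96] w 34.34131982588348
```

>>> jog_arm:
  rows:
    - [[-10, 50, 0], 0]
    - [[-10, 50, 0], 0]
    - [[-10, 50, 0], 0]
    - [[-10, 50, 0], 0]
    - [[-10, 50, 0], 0]
    - [[-10, 50, 0], 0]
    - [[-10, 50, 0], 0]
    - [[-10, 50, 0], 0]

```text
clock: 14.65
ee_pos: [1045.5, 7.3, 458.0]
orientation: [[0.48, 0.877, 0.015], [0.025, 0.003, -1.0], [-0.877, 0.48, -0.021]]
ft_force: [0.5, -0.0, -0.5]
grip_width: 34.0
```

```bash
python3 to.py 950 0 400
```

```text
pos [1045.46    7.29  457.98] tool shift [   4.83 -111.6     7.1 ] zang -89.16077574783252 clock 14.65
[[ 0.48  0.88  0.01]
 [ 0.03  0.   -1.  ]
 [-0.88  0.48 -0.02]]
q [-4.58 49.86 17.7   3.66 83.93 85.43] F [ 0.48 -0.02 -0.53] w 33.997055318699985
```

>>> jog_arm:
  rows:
    - [[-5, 50, 0], 0]
    - [[-5, 50, 0], 0]
    - [[-5, 50, 0], 0]
    - [[-5, 50, 0], 0]
    - [[-5, 50, 0], 0]
    - [[-5, 50, 0], 0]
    - [[-5, 50, 0], 0]
    - [[-5, 50, 0], 0]
    - [[-5, 50, 0], 0]

```text
clock: 15.55
ee_pos: [1076.5, 6.3, 598.8]
orientation: [[0.718, 0.696, 0.014], [0.024, -0.005, -1.0], [-0.696, 0.718, -0.02]]
ft_force: [-0.4, -0.4, 0.3]
grip_width: 34.2
```

```bash
python3 to.py 950 0 400
```

```text
pos [1076.45    6.27  598.79] tool shift [  47.48 -230.7     8.46] zang -89.19621506953698 clock 15.55
[[ 0.72  0.7   0.01]
 [ 0.02 -0.   -1.  ]
 [-0.7   0.72 -0.02]]
q [-4.87 44.43 17.69  5.11 72.26 85.3 ] F [-0.4  -0.41  0.28] w 34.171619867916895
```

```bash
cat > k6.py <<'E'
from h import *
from scipy.optimize import least_squares
from scipy.spatial.transform import Rotation as Ro
# pos, tool x axis, q1..q5
D=[([218.74,-584.74,209.05],[0,0,-1],[-75.93,12.47,92.51,0,75.13]),
([534.82,-258.26,213.77],[-.004,.008,-1],[-32.7,8.79,96.26,.3,75.39]),
([543.89,-236.26,91.33],[.002,.012,-1],[-30.63,15.97,101.82,.75,62.46]),
([484.44,40.76,159.07],[-.031,.016,-.999],[-4,-.49,112.31,.84,70.04]),
([507.58,38.96,246.67],[-.007,.014,-1],[-4.02,-3.38,105.35,.81,78.46]),
([853.06,4.55,328.17],[-.112,.022,-.993],[-4.68,46.05,33.38,.76,107.07]),
([938.16,4.72,314.92],[.013,.026,-1],[-4.52,56.35,17.69,1.58,105.35]),
([985.2,6.31,377.32],[.224,.025,-.974],[-4.52,52.99,17.69,2.48,96.51]),
([1045.46,7.29,457.98],[.48,.025,-.877],[-4.58,49.86,17.7,3.66,83.93]),
([1076.45,6.27,598.79],[.718,.024,-.696],[-4.87,44.43,17.69,5.11,72.26])]
def fk(p,q):
    a,h,L2,L3,e,Lt,d=p; q1,q2,q3,q4,q5=np.radians(q); s=q2+q3
    W=np.array([a+L2*np.sin(q2)+L3*np.sin(s)+e*np.cos(s),d,h+L2*np.cos(q2)+L3*np.cos(s)-e*np.sin(s)])
    # tool dir: forearm frame axes f=(sin s,0,cos s), down-bend n=(cos s,0,-sin s)
    f=np.array([np.sin(s),0,np.cos(s)]);n=np.array([np.cos(s),0,-np.sin(s)]);y=np.array([0,1.,0])
    t=np.cos(q5)*f+np.sin(q5)*(np.cos(q4)*n+np.sin(q4)*y)
    R=Ro.from_euler('z',q1).as_matrix()
    return R@(W+Lt*t),R@t
def res(p):
    o=[]
    for x,t,q in D:
        P_,T_=fk(p,q); o+=list(P_-x)+list(100*(T_-np.array(t)))
    return np.array(o)
S=least_squares(res,[0,300,450,550,50,330,70]);P=S.x
lo=np.array([-157,-44.5,17.64,-64.5,7.68]);hi=np.array([157,120,146.2,244.5,150.7])
def ik(x,t,q0,n=200):
    f=lambda q:np.concatenate([(fk(P,q)[0]-x)/10,(fk(P,q)[1]-t)*20])
    o=least_squares(f,np.clip(q0,lo+.1,hi-.1),bounds=(lo,hi));return o.x,np.abs(o.fun).max()
if __name__=='__main__':
    print(P,np.abs(S.fun).max()); print(S.fun.reshape(-1,6).round(1))
E
python3 k6.py
```

```text
[ -0.1  294.32 454.55 557.76  61.37 325.69  69.99] 0.18622640905414775
[[-0.  -0.  -0.  -0.   0.2  0. ]
 [ 0.   0.  -0.   0.   0.   0. ]
 [-0.  -0.  -0.   0.   0.   0. ]
 [ 0.   0.   0.  -0.   0.  -0. ]
 [-0.   0.1  0.   0.1  0.   0. ]
 [-0.  -0.   0.   0.  -0.  -0. ]
 [-0.   0.   0.1 -0.  -0.   0. ]
 [ 0.   0.1 -0.1  0.   0.  -0. ]
 [ 0.  -0.1 -0.   0.   0.   0. ]
 [-0.  -0.  -0.  -0.   0.  -0. ]]
```

Run:
```python
from k6 import *
t=np.array([.718,.024,-.696])
q0=[-4.87,44.43,17.69,5.11,72.26]
print(ik(np.array([1076.45,6.27,598.79]),t,q0))
for z in(0,10,20,30,45,60,100):
  for q0 in([-3,0,140,10,10],[-3,0,140,90,10],[-3,0,140,170,10]):
    x,e=ik(np.array([519,42,z]),t,q0); print(z,x.round(1),round(e,2))
```

```text
(array([-4.87, 44.4 , 17.75,  5.11, 72.21]), np.float64(0.0037034467794505588))
0 [ -7.3   7.9 143.2 158.   17.8] 0.0
0 [ -7.3   7.9 143.2 158.   17.8] 0.0
0 [ -7.3   7.9 143.2 158.   17.8] 0.0
10 [ -7.3   5.7 143.4 155.4  16. ] 0.0
10 [ -7.3   5.7 143.4 155.4  16. ] 0.0
10 [ -7.3   5.7 143.4 155.4  16. ] 0.0
20 [ -7.3   3.4 143.7 152.1  14.2] 0.0
20 [ -7.3   3.4 143.7 152.1  14.2] 0.0
20 [ -7.3   3.4 143.7 152.1  14.2] 0.0
30 [ -7.3   1.2 143.9 147.8  12.4] 0.0
30 [ -7.3   1.2 143.9 147.8  12.4] 0.0
30 [ -7.3   1.2 143.9 147.8  12.4] 0.0
45 [ -7.3  -2.1 144.1 138.4   9.9] 0.0
45 [ -7.3  -2.1 144.1 138.4   9.9] 0.0
45 [ -7.3  -2.1 144.1 138.4   9.9] 0.0
60 [ -7.3  -5.3 144.2 123.5   7.9] 0.0
60 [ -7.3  -5.3 144.2 123.5   7.9] 0.0
60 [ -7.3  -5.3 144.2 123.5   7.9] 0.0
100 [ -7.3 -13.3 143.9  60.3   7.7] 0.02
100 [ -7.3 -13.3 143.9  60.3   7.7] 0.02
100 [ -7.3 -13.3 143.9  60.3   7.7] 0.02
```

```bash
cat > path.py <<'E'
from k6 import *
def run(wp,q,t,step=25):
    x=np.array(wp[0],float)
    for w in wp[1:]:
        w=np.array(w,float);n=max(1,int(np.linalg.norm(w-x)//step))
        for i in range(n):
            y=x+(w-x)*(i+1)/n; qn,e=ik(y,t,q); dq=np.abs(qn-q).max(); q=qn
            if e>.02 or dq>20 or i==n-1: print(y.round(0),q.round(1),'err',round(e,3),'dq',round(dq,1))
        x=w
    return q
if __name__=='__main__':
    t=np.array([.718,.024,-.696])
    q=run([(1076,6,599),(800,20,420),(500,42,320),(500,42,160),(500,42,100),(500,42,40),(519,42,0)],[-4.87,44.43,17.69,5.11,72.26],t)
    print('lift'); q=run([(519,42,0),(519,42,120),(520,80,250),(580,174,250),(590,177,183),(645,187,183),(645,187,159)],q,t)
E
python3 path.py
```

```text
[800.  20. 420.] [-5.9  1.3 92.9  8.6 40.5] err 0.004 dq 3.9
[500.  42. 320.] [ -7.8 -40.3 133.7  10.5  41.6] err 0.004 dq 4.5
[500.  42. 160.] [ -7.8 -27.1 144.6  22.7  18.3] err 0.004 dq 4.5
[500.  42. 100.] [ -7.7 -16.7 146.2  52.8   8.6] err 0.059 dq 20.5
[500.  42.  70.] [ -8.3 -10.4 146.2  95.5   7.7] err 0.175 dq 42.6
[500.  42.  40.] [ -7.6  -3.6 146.2 138.8  10.3] err 0.1 dq 43.3
[519.  42.   0.] [ -7.3   7.9 143.2 158.   17.8] err 0.004 dq 19.2
lift
[519.  42.  60.] [ -7.3  -5.3 144.2 123.5   7.9] err 0.004 dq 24.3
[519.  42.  90.] [ -7.8 -11.5 144.1  75.    7.7] err 0.15 dq 48.4
[519.  42. 120.] [ -7.3 -16.8 143.6  40.6  10.1] err 0.004 dq 34.4
[520.  80. 250.] [  0.4 -31.1 136.5   2.2  28.8] err 0.004 dq 3.6
[580. 174. 250.] [ 15.1 -15.5 126.4 -22.2  25.7] err 0.004 dq 5.2
[590. 177. 183.] [ 15.2  -7.8 128.2 -33.7  17.3] err 0.004 dq 7.0
[645. 187. 183.] [ 14.6  -0.5 121.4 -33.6  16.5] err 0.004 dq 3.6
[645. 187. 159.] [ 14.6   1.9 122.1 -40.5  14. ] err 0.004 dq 6.9
```

>>> jog_arm:
  rows:
    - [[-10, -25, 0], 0]
    - [[-15, -42, 0], 0]
    - [[-16, -46, 0], 0]
    - [[-16, -46, 0], 0]
    - [[-16, -46, 0], 0]
    - [[-16, -46, 0], 0]
    - [[-16, -46, 0], 0]
    - [[-16, -46, 0], 0]
    - [[-16, -46, 0], 0]
    - [[-16, -46, 0], 0]
  jaw: 1

```text
clock: 16.55
ee_pos: [662.3, 3.6, 397.0]
orientation: [[0.747, 0.665, 0.012], [0.019, -0.004, -1.0], [-0.665, 0.747, -0.015]]
ft_force: [-0.1, -0.2, 0.0]
grip_width: 85.3
```

```bash
python3 to.py 512 42 300
```

```text
pos [662.25   3.59 396.98] tool shift [ -46.96 -172.49  -38.71] zang -89.30908564994033 clock 16.55
[[ 0.75  0.67  0.01]
 [ 0.02 -0.   -1.  ]
 [-0.66  0.75 -0.02]]
q [ -9.98 -17.42 112.91  14.08  37.6   72.27] F [-0.15 -0.2   0.02] w 85.31955633108224
```

>>> jog_arm:
  rows:
    - [[-12, -40, -3], 0]
    - [[-12, -40, -9], 0]
    - [[-10, -35, -9], 0]
    - [[-6, -25, -9], 0]
    - [[-3, -12, -6], 0]
    - [[0, 0, 0], 0]

```text
clock: 17.15
ee_pos: [518.1, 40.2, 309.5]
orientation: [[0.753, 0.658, 0.01], [0.016, -0.004, -1.0], [-0.657, 0.753, -0.014]]
ft_force: [-0.0, 1.0, 0.8]
grip_width: 85.5
```

```bash
python3 to.py 512 42 250
python3 - <<'E'
from h import *
snap('wrist','w9');snap('scene','s9')
E
```

```text
pos [518.14  40.17 309.52] tool shift [ 34.54 -48.88  -1.07] zang -89.43845424240342 clock 17.15
[[ 0.75  0.66  0.01]
 [ 0.02 -0.   -1.  ]
 [-0.66  0.75 -0.01]]
q [ -7.48 -38.06 135.03  11.5   35.01  75.83] F [-0.01  0.98  0.79] w 85.48062844025155
```

View pics/w9.png

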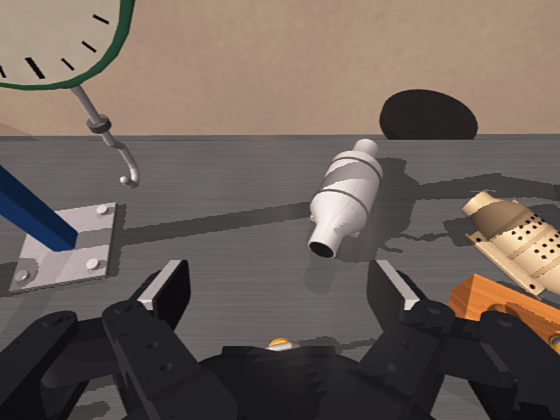

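View pics/s9.png

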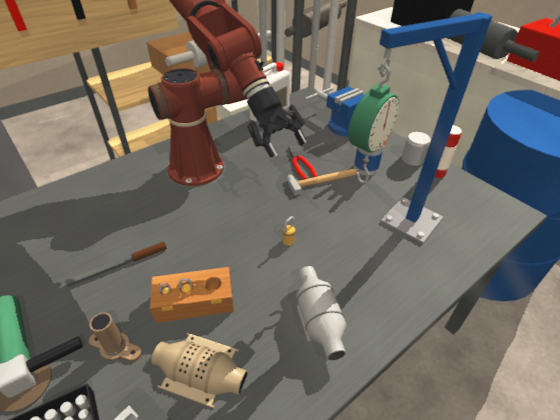

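Run:
```python
from path import *
t=np.array([.753,.016,-.657])
q=run([(518,40,309),(512,41,250),(512,41,160),(512,41,120),(512,41,90),(512,41,60),(512,41,30),(520,42,6)],[-7.5,-38,135,11.5,35],t,15)
print('lift'); q=run([(520,42,6),(520,42,120),(520,80,250),(580,174,250),(590,177,183),(645,187,183),(645,187,159)],q,t,15)
w=load('w9');im=w['image'];a=cv2.cvtColor(im[60:200,50:170],cv2.COLOR_RGB2BGR); cv2.imwrite('pics/c17.png',cv2.resize(a,None,fx=4.2,fy=4.2,interpolation=cv2.INTER_CUBIC))
```

```text
[512.  41. 250.] [ -7.4 -35.6 140.2  14.2  27.6] err 0.008 dq 2.6
[512.  41. 160.] [ -7.4 -25.1 145.1  29.9  13.1] err 0.008 dq 5.1
[512.  41. 120.] [ -7.7 -18.2 146.2  63.    7.7] err 0.056 dq 21.7
[512.  41. 105.] [ -8.2 -15.2 146.2  83.7   7.7] err 0.202 dq 20.7
[512.  41.  90.] [ -7.9 -11.8 146.2 109.    7.7] err 0.17 dq 25.3
[512.  41.  75.] [ -7.2  -8.7 146.2 132.4   8.5] err 0.131 dq 23.4
[512.  41.  60.] [ -7.3  -5.3 146.2 145.4  11.1] err 0.106 dq 13.0
[512.  41.  45.] [ -7.4  -1.8 146.2 153.1  14.4] err 0.032 dq 7.7
[512.  41.  30.] [ -7.4   1.8 146.  157.9  17.6] err 0.008 dq 4.8
[520.  42.   6.] [ -7.    8.5 144.2 163.4  22.2] err 0.008 dq 6.7
lift
[520.  42.  87.] [ -7.2 -10.1 145.6 122.8   7.7] err 0.043 dq 17.5
[520.  42. 104.] [ -8.  -13.5 145.5  94.8   7.7] err 0.245 dq 28.0
[520.  42. 120.] [ -7.6 -16.7 145.1  66.1   7.7] err 0.144 dq 28.7
[520.  46. 134.] [ -6.1 -19.  144.8  44.7   7.9] err 0.008 dq 21.5
[520.  80. 250.] [  1.  -32.2 138.5   0.4  24.9] err 0.008 dq 2.1
[580. 174. 250.] [ 16.  -16.  128.1 -29.9  22.7] err 0.008 dq 3.4
[590. 177. 183.] [ 16.   -7.8 129.8 -48.3  14.9] err 0.008 dq 6.2
[645. 187. 183.] [ 15.3  -0.5 123.  -48.7  14.1] err 0.008 dq 2.4
[645. 187. 159.] [ 15.3   2.1 123.6 -59.7  12.2] err 0.008 dq 11.0
```

View pics/c17.png

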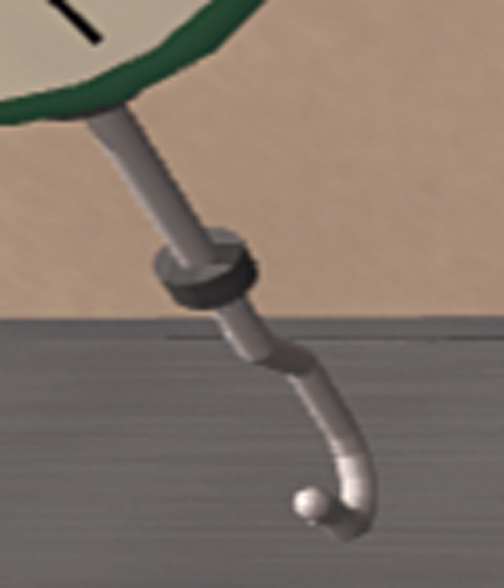

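Run:
```python
from h import *
s=load('s9');w=load('w9')
im=s['image'];a=cv2.cvtColor(im[130:200,330:400],cv2.COLOR_RGB2BGR); cv2.imwrite('pics/c18.png',cv2.resize(a,None,fx=8,fy=8,interpolation=cv2.INTER_CUBIC))
wt=(123.8,179.5); st=(358.1,172.5); tt=(223.75,160)
print('ws',tri(ray(w,*wt),ray(s,*st)));print('wt',tri(ray(w,*wt),ray(load('top0'),*tt)))
for o in((626,186),(626,184),(628,186)):
  X=np.array([np.cos(.196),np.sin(.196)])
  tp=[*(np.array(o)-16.5*X),266.5]
  print(o,tp,'pred w',proj(w,tp),'s',proj(s,tp),'t',proj(load('top0'),tp),'collar',proj(w,[*o,300]),'bottom s',proj(s,[*o,246.5]),'w',proj(w,[*o,246.5]))
```

```text
ws (array([608.47, 180.65, 266.23]), np.float64(3.9881734214615636))
wt (array([610.73, 178.92, 263.33]), np.float64(3.730801716620726))
(626, 186) [np.float64(609.8159186933686), np.float64(182.78666648784414), 266.5] pred w [119.56 176.92] s [358.5 172.9] t [221.7  160.55] collar [103.06 135.51] bottom s [362.69 181.36] w [130.74 177.58]
(626, 184) [np.float64(609.8159186933686), np.float64(180.78666648784414), 266.5] pred w [121.78 176.91] s [357.98 173.19] t [222.41 160.54] collar [105.45 135.5 ] bottom s [362.18 181.65] w [132.76 177.58]
(628, 186) [np.float64(611.8159186933686), np.float64(182.78666648784414), 266.5] pred w [120.24 175.2 ] s [359.06 173.27] t [221.71 159.84] collar [103.87 133.85] bottom s [363.25 181.74] w [131.32 176.02]
```

>>> jog_arm:
  rows:
    - [[15, -17, -1], 0]
    - [[22, -26, 0], 0]
    - [[24, -27, 0], 0]
    - [[20, -22, 0], 0]
    - [[8, -10, 0], 0]
    - [[0, 0, 0], 0]

```text
clock: 17.85
ee_pos: [533.3, 37.7, 189.1]
orientation: [[0.772, 0.636, 0.003], [0.008, -0.005, -1.0], [-0.636, 0.772, -0.009]]
ft_force: [-0.1, 0.2, 0.4]
grip_width: 85.4
```

```bash
python3 to.py 512 41 150
```

```text
pos [533.31  37.68 189.09] tool shift [  8.44 -43.73  -3.04] zang -89.82461517302232 clock 17.85
[[ 0.77  0.64  0.  ]
 [ 0.01 -0.   -1.  ]
 [-0.64  0.77 -0.01]]
q [ -7.18 -25.03 142.29  25.91  13.83  60.45] F [-0.12  0.21  0.35] w 85.43761354788981
```

>>> jog_arm:
  rows:
    - [[5, -16, -1], 0]
    - [[7, -17, -1], 0]
    - [[7, -17, -1], 0]
    - [[6, -12, 0], 0]
    - [[0, 0, 0], 0]

```text
clock: 18.35
ee_pos: [524.0, 35.3, 144.5]
orientation: [[0.782, 0.623, 0.005], [0.01, -0.005, -1.0], [-0.623, 0.782, -0.011]]
ft_force: [-0.8, -0.5, -0.9]
grip_width: 85.6
```

```bash
python3 to.py 512 41 60
```

```text
pos [524.01  35.35 144.47] tool shift [ 43.31 -73.56  -4.8 ] zang -89.7260442494294 clock 18.35
[[ 0.78  0.62  0.  ]
 [ 0.01 -0.01 -1.  ]
 [-0.62  0.78 -0.01]]
q [ -8.19 -20.15 145.62  64.04   7.78  21.35] F [-0.83 -0.52 -0.94] w 85.63262240003601
```

Run:
```python
from path import *
t=np.array([.782,.01,-.623])
q=run([(524,36,144),(521,41,120),(521,41,90),(521,41,60),(521,41,30),(521,42,12)],[-8.2,-20.15,145.6,64,7.8],t,10)
```

```text
[522.  38. 132.] [ -8.3 -18.2 146.1  82.2   7.7] err 0.19 dq 18.2
[521.  41. 120.] [ -8.1 -15.9 146.2  98.5   7.7] err 0.264 dq 16.3
[521.  41. 110.] [ -7.6 -13.7 146.2 116.1   7.7] err 0.174 dq 17.5
[521.  41. 100.] [ -6.8 -11.7 146.2 132.5   7.8] err 0.129 dq 16.4
[521.  41.  90.] [ -6.8  -9.5 146.2 142.2   9.4] err 0.142 dq 9.7
[521.  41.  80.] [ -6.8  -7.3 146.2 149.1  11.3] err 0.136 dq 6.9
[521.  41.  70.] [ -6.8  -5.  146.2 154.   13.4] err 0.111 dq 4.9
[521.  41.  60.] [ -6.9  -2.7 146.2 157.5  15.7] err 0.063 dq 3.5
[521.  41.  30.] [ -7.    4.5 145.7 163.8  22.2] err 0.002 dq 2.4
[521.  42.  12.] [ -6.8   9.  145.1 166.4  25.9] err 0.002 dq 4.5
```

>>> jog_arm:
  rows:
    - [[8, -10, -3], 0]
    - [[8, -10, -2], 0]
    - [[8, -10, -1], 0]
    - [[8, -10, 0], 0]

```text
clock: 18.75
ee_pos: [531.4, 37.2, 119.9]
orientation: [[0.791, 0.612, 0.014], [0.02, -0.003, -1.0], [-0.612, 0.791, -0.015]]
ft_force: [0.4, -0.2, 0.9]
grip_width: 85.5
```

```bash
python3 to.py 521 41 60
```

```text
pos [531.4   37.19 119.94] tool shift [ 28.52 -53.78  -3.07] zang -89.18256483781987 clock 18.75
[[ 0.79  0.61  0.01]
 [ 0.02 -0.   -1.  ]
 [-0.61  0.79 -0.01]]
q [ -8.35 -13.96 145.58 114.04   8.5  -29.25] F [ 0.38 -0.21  0.89] w 85.4911964324013
```

>>> jog_arm:
  rows:
    - [[5, -13, -1], 0]
    - [[5, -13, -1], 0]
    - [[5, -13, -1], 0]
    - [[5, -13, 0], 0]
    - [[0, 0, 0], 0]

```text
clock: 19.25
ee_pos: [532.6, 40.0, 78.6]
orientation: [[0.8, 0.599, 0.015], [0.021, -0.003, -1.0], [-0.599, 0.801, -0.015]]
ft_force: [-1.1, 0.3, -0.9]
grip_width: 85.3
```

```bash
python3 to.py 521 41 30;  python3 - <<'E'
from h import *
snap('scene','s10');d=snap('wrist','w10')
a=cv2.cvtColor(load('s10')['image'][120:270,220:370],cv2.COLOR_RGB2BGR); cv2.imwrite('pics/c19.png',cv2.resize(a,None,fx=4,fy=4,interpolation=cv2.INTER_CUBIC))
E
```

```text
pos [532.62  40.01  78.58] tool shift [ 19.82 -45.86  -0.44] zang -89.16802837746957 clock 19.25
[[ 0.8   0.6   0.01]
 [ 0.02 -0.   -1.  ]
 [-0.6   0.8  -0.01]]
q [ -7.82  -4.5  145.83 151.97  15.96 -67.42] F [-1.14  0.34 -0.91] w 85.29713936923854
```

View pics/c19.png

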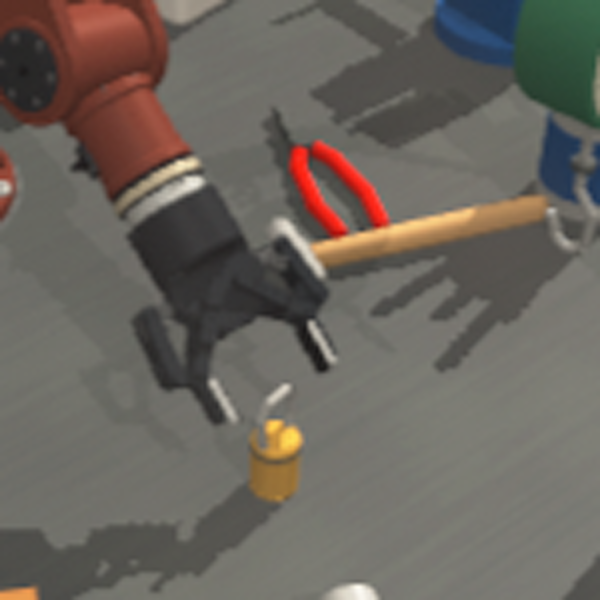

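View pics/w10.png

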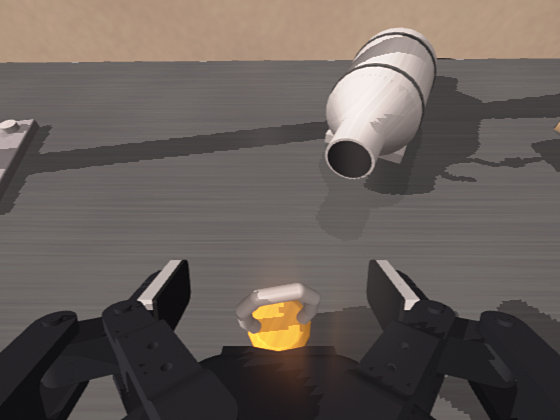

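>>> jog_arm:
  rows:
    - [[4, -12, -1], 0]
    - [[4, -12, 0], 0]
    - [[4, -12, 0], 0]
    - [[4, -10, 0], 0]
    - [[0, 0, 0], 0]

```text
clock: 19.85
ee_pos: [530.9, 41.8, 45.4]
orientation: [[0.816, 0.578, 0.02], [0.025, -0.0, -1.0], [-0.578, 0.816, -0.015]]
ft_force: [-0.6, -0.3, 0.4]
grip_width: 85.3
```

```bash
python3 to.py 521 41.5 12;  python3 - <<'E'
from h import *
snap('scene','s11');d=snap('wrist','w11')
a=cv2.cvtColor(load('s11')['image'][150:270,230:350],cv2.COLOR_RGB2BGR); cv2.imwrite('pics/c20.png',cv2.resize(a,None,fx=5,fy=5,interpolation=cv2.INTER_CUBIC))
E
```

```text
pos [530.89  41.85  45.39] tool shift [ 11.22 -32.96   0.64] zang -88.84042276085403 clock 19.85
[[ 0.82  0.58  0.02]
 [ 0.03 -0.   -1.  ]
 [-0.58  0.82 -0.01]]
q [ -7.94   4.19 145.91 161.43  25.58 -77.75] F [-0.56 -0.35  0.39] w 85.3359046715711
```

View pics/c20.png

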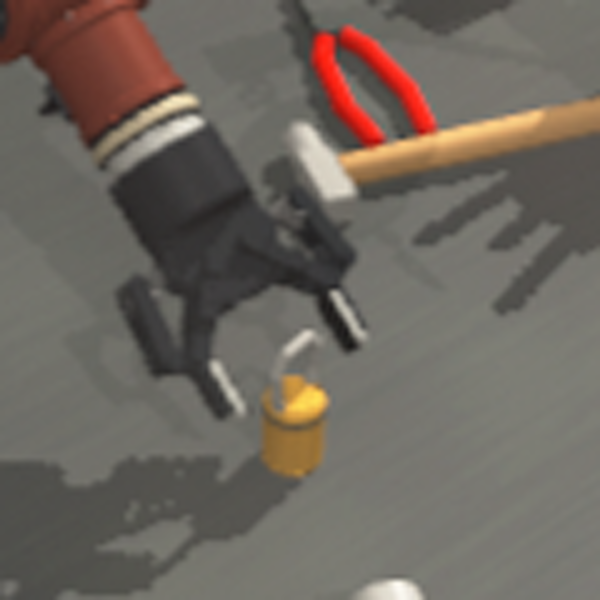

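View pics/w11.png

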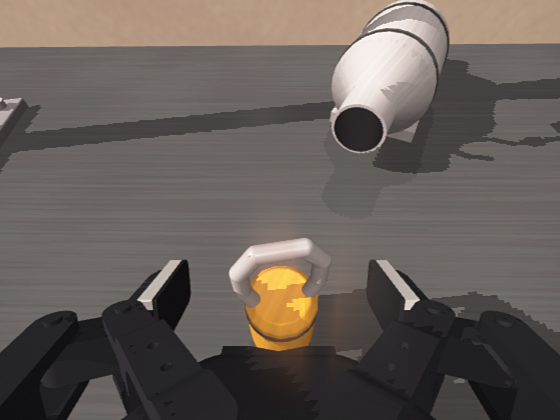

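Run:
```python
from path import *
for th in(46,48,50,52,54,56):
  a=np.radians(th);t=np.array([np.sin(a)*np.cos(.024),np.sin(a)*.024,-np.cos(a)])
  for up in(0,24):
    x=np.array([626,184,186+up])+27*t
    print(th,up,ik(x,t,[15,-1,122,-30,15]),)
```

```text
46 0 (array([ 14.53,   1.1 , 121.91, -39.16,  15.02]), np.float64(4.1149777807447663e-07))
46 24 (array([ 14.53,  -1.25, 121.15, -32.9 ,  17.53]), np.float64(4.114937857124801e-07))
48 0 (array([ 14.74,   1.06, 122.96, -48.85,  13.18]), np.float64(4.537176456764769e-07))
48 24 (array([ 14.74,  -1.37, 122.25, -40.19,  15.44]), np.float64(4.537178588392976e-07))
50 0 (array([ 14.95,   1.11, 123.97, -61.4 ,  11.82]), np.float64(4.969665368115272e-07))
50 24 (array([ 14.95,  -1.41, 123.3 , -49.71,  13.63]), np.float64(4.969665035048365e-07))
52 0 (array([ 14.67,   0.89, 124.35, -64.5 ,  10.94]), np.float64(0.35148158115807293))
52 24 (array([ 15.16,  -1.37, 124.31, -61.86,  12.29]), np.float64(5.409556580460162e-07))
54 0 (array([ 14.24,   0.57, 124.57, -64.5 ,  10.04]), np.float64(0.8093437657447589))
54 24 (array([ 14.84,  -1.61, 124.69, -64.5 ,  11.37]), np.float64(0.3683850473762784))
56 0 (array([ 13.78,   0.25, 124.81, -64.5 ,   9.1 ]), np.float64(1.2759746002285954))
56 24 (array([ 14.38,  -1.94, 124.93, -64.5 ,  10.42]), np.float64(0.8325644058497583))
```

>>> jog_arm:
  rows:
    - [[3, -9, 0], 0]
    - [[3, -9, 0], 0]
    - [[2, -8, 0], 0]
    - [[2, -6, 0], 0]
    - [[0, 0, 0], 0]

```text
clock: 20.45
ee_pos: [530.3, 42.1, 23.7]
orientation: [[0.828, 0.561, 0.023], [0.027, 0.002, -1.0], [-0.56, 0.828, -0.014]]
ft_force: [-0.8, -0.1, 0.8]
grip_width: 85.3
```

```bash
python3 to.py 522 41.5 12;  python3 - <<'E'
from h import *
snap('scene','s12');d=snap('wrist','w12')
a=cv2.cvtColor(load('s12')['image'][150:270,230:350],cv2.COLOR_RGB2BGR); cv2.imwrite('pics/c21.png',cv2.resize(a,None,fx=5,fy=5,interpolation=cv2.INTER_CUBIC))
E
```

```text
pos [530.27  42.09  23.65] tool shift [ -0.33 -14.29   0.56] zang -88.65541929058824 clock 20.45
[[ 0.83  0.56  0.02]
 [ 0.03  0.   -1.  ]
 [-0.56  0.83 -0.01]]
q [ -8.19  10.64 145.51 164.41  32.62 -81.49] F [-0.8  -0.12  0.76] w 85.33122039360013
```

View pics/c21.png

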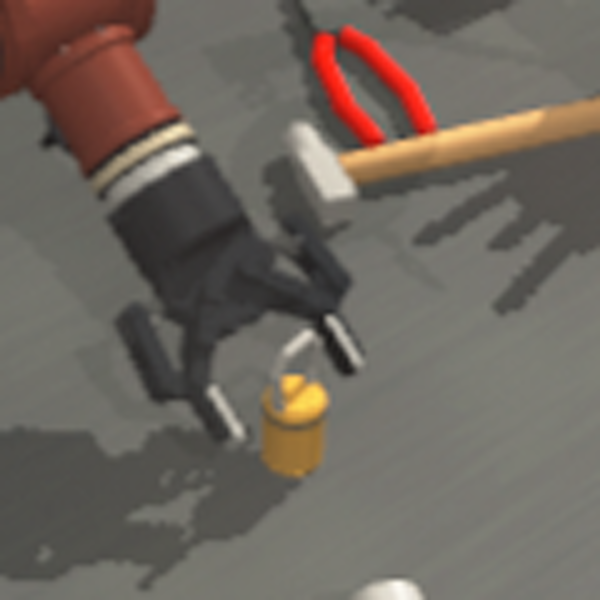

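View pics/w12.png

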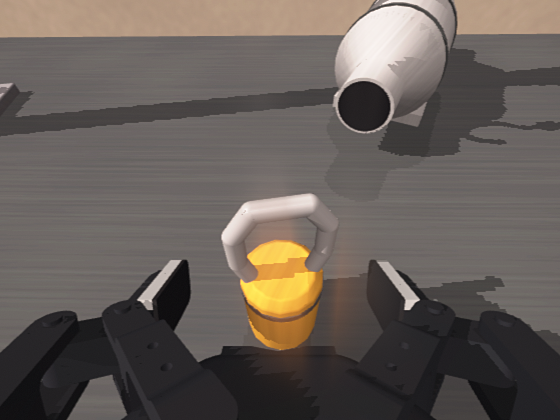

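>>> jog_arm:
  rows:
    - [[0, -8, 0], 0]
    - [[-1, -7, 0], 0]
    - [[0, 0, 0], 0]

```text
clock: 20.85
ee_pos: [522.3, 41.9, 13.4]
orientation: [[0.83, 0.557, 0.024], [0.027, 0.002, -1.0], [-0.556, 0.831, -0.013]]
ft_force: [0.3, -0.1, 0.2]
grip_width: 85.5
```

```bash
python3 to.py 522 41.5 12;  python3 - <<'E'
from h import *
d=snap('wrist','w13'); p=np.array(r.read_state()['ee_pos']);R=np.array(r.read_state()['orientation'])
for k in(10,18.7,27,35): print(k,proj(d,p-k*R[:,0]))
for z in (0,15,27,40,56): print('wt axis',z,proj(d,[500,41.5,z]),'tool',R.T@(np.array([500,41.5,z])-p))
E
```

```text
pos [522.33  41.95  13.43] tool shift [ 0.51 -1.37  0.46] zang -88.62855561117206 clock 20.85
[[ 0.83  0.56  0.02]
 [ 0.03  0.   -1.  ]
 [-0.56  0.83 -0.01]]
q [ -8.52  12.95 146.08 165.1   35.7  -82.72] F [ 0.3  -0.13  0.25] w 85.47698631699754
10 [277.49 253.63]
18.7 [277.44 260.13]
27 [277.38 267.  ]
35 [277.33 274.36]
wt axis 0 [277.62 293.23] tool [-11.26 -24.17   0.06]
wt axis 15 [277.19 280.77] tool [-19.6  -11.7   -0.14]
wt axis 27 [276.81 269.46] tool [-26.27  -1.72  -0.3 ]
wt axis 40 [276.34 255.57] tool [-33.49   9.08  -0.47]
wt axis 56 [275.66 235.57] tool [-42.38  22.38  -0.68]
```

View pics/w13.png

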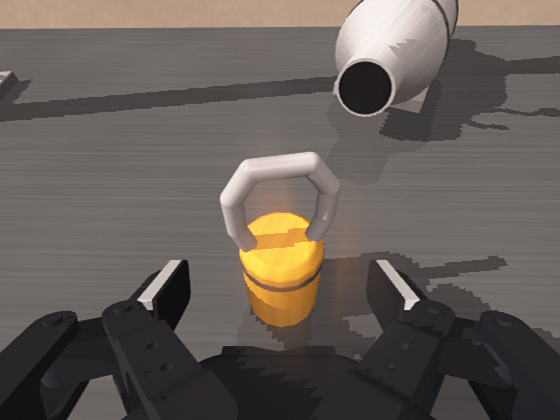

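Run:
```python
from h import *
d=snap('scene','s13'); s=r.read_state();p=np.array(s['ee_pos']);R=np.array(s['orientation'])
im=cv2.cvtColor(d['image'][170:260,250:340],cv2.COLOR_RGB2BGR)
big=cv2.resize(im,None,fx=6.5,fy=6.5,interpolation=cv2.INTER_CUBIC)
for k,dz,c in((27,0,(255,0,0)),(13,13,(0,0,255)),(13,0,(0,255,0))):
  for sg in(1,-1):
    pts=[p+[0,0,dz]-k*R[:,0]+sg*44*R[:,2]+y*R[:,1] for y in(-11,11)]
    q=[tuple(int(v) for v in (proj(d,a)-[250,170])*6.5) for a in pts]
    cv2.line(big,q[0],q[1],c,1)
for z in(0,56): cv2.circle(big,tuple(int(v) for v in (proj(d,[500,41.5,z])-[250,170])*6.5),3,(255,255,255),1)
cv2.imwrite('pics/c22.png',big)
```

```text
(no output)
```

View pics/c22.png

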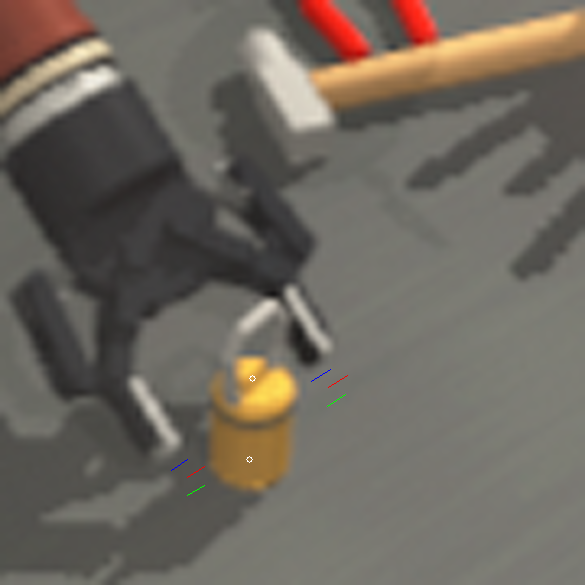

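>>> jog_arm:
  rows:
    - [[4, -1, 1], 0]
    - [[4, 0, 1], 0]
    - [[0, 0, 0], 0]

```text
clock: 21.25
ee_pos: [530.5, 39.9, 9.0]
orientation: [[0.832, 0.554, 0.024], [0.027, 0.002, -1.0], [-0.554, 0.832, -0.013]]
ft_force: [0.4, 0.0, 0.6]
grip_width: 85.2
```

```bash
python3 to.py 529 41 10;  python3 - <<'E'
from h import *
d=snap('scene','s14'); snap('wrist','w14')
im=cv2.cvtColor(d['image'][170:260,250:340],cv2.COLOR_RGB2BGR)
cv2.imwrite('pics/c23.png',cv2.resize(im,None,fx=6.5,fy=6.5,interpolation=cv2.INTER_CUBIC))
E
```

```text
pos [530.54  39.88   9.03] tool shift [-1.79 -0.05 -1.17] zang -88.62387165081986 clock 21.25
[[ 0.83  0.55  0.02]
 [ 0.03  0.   -1.  ]
 [-0.55  0.83 -0.01]]
q [ -8.72  14.79 144.92 165.1   36.56 -82.95] F [0.41 0.02 0.6 ] w 85.2037859437305
```

View pics/c23.png

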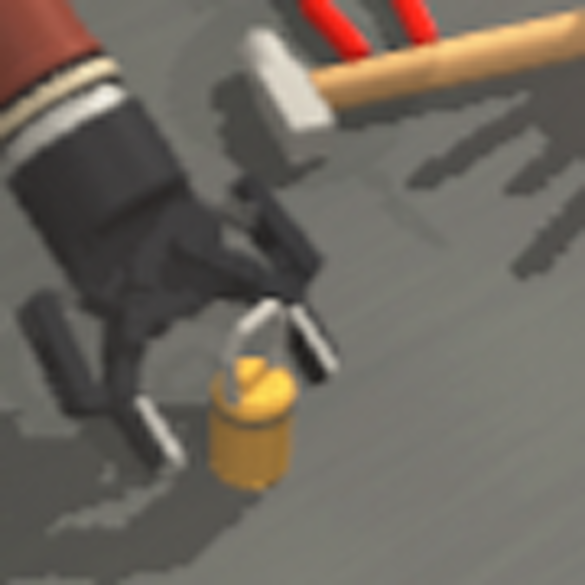

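View pics/w14.png

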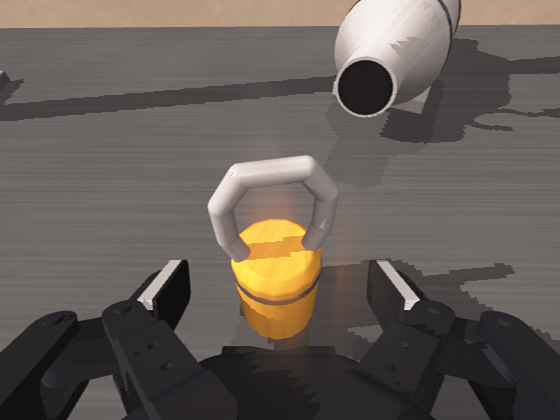

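>>> jog_arm:
  rows:
    - [[0, 0, 0], 0]
    - [[0, 0, 0], 0]
    - [[0, 0, 0], 0]
    - [[0, 0, 0], 0]
  jaw: -1
  newtons: 70

```text
clock: 21.75
ee_pos: [530.0, 40.3, 9.3]
orientation: [[0.832, 0.554, 0.025], [0.028, 0.003, -1.0], [-0.553, 0.833, -0.013]]
ft_force: [-0.8, 1.1, 2.2]
grip_width: 36.0
```

```bash
python3 to.py 529 41 10;  python3 - <<'E'
from h import *
d=snap('scene','s15'); snap('wrist','w15')
im=cv2.cvtColor(d['image'][170:260,250:340],cv2.COLOR_RGB2BGR)
cv2.imwrite('pics/c24.png',cv2.resize(im,None,fx=6.5,fy=6.5,interpolation=cv2.INTER_CUBIC))
E
```

```text
pos [530.    40.26   9.34] tool shift [-1.18 -0.   -0.77] zang -88.57965100866818 clock 21.75
[[ 0.83  0.55  0.02]
 [ 0.03  0.   -1.  ]
 [-0.55  0.83 -0.01]]
q [ -8.7   14.71 145.   165.08  36.59 -82.96] F [-0.81  1.13  2.15] w 35.97432685013049
```

View pics/c24.png

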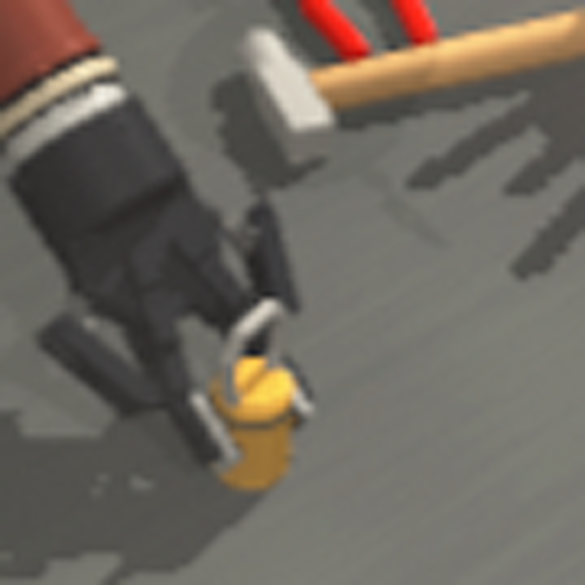

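View pics/w15.png

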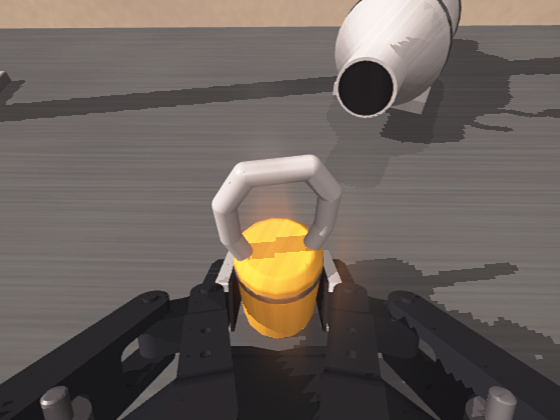

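>>> jog_arm:
  rows:
    - [[-4, 6, 0], 0]
    - [[-6, 9, 0], 0]
    - [[-6, 9, 0], 0]
    - [[-6, 9, 0], 0]

```text
clock: 22.25
ee_pos: [526.2, 40.0, 37.8]
orientation: [[0.814, 0.58, 0.022], [0.025, 0.002, -1.0], [-0.58, 0.814, -0.013]]
ft_force: [0.6, 0.2, -5.9]
grip_width: 35.7
```

```bash
python3 to.py 529 41 110
```

```text
pos [526.25  39.99  37.81] tool shift [-39.62  60.39  -1.9 ] zang -88.75478071921648 clock 22.25
[[ 0.81  0.58  0.02]
 [ 0.03  0.   -1.  ]
 [-0.58  0.81 -0.01]]
q [ -8.5    5.43 146.25 161.32  27.01 -78.32] F [ 0.62  0.17 -5.85] w 35.72109258739364
```

>>> jog_arm:
  rows:
    - [[-7, 10, 0], 0]
    - [[-7, 10, 0], 0]
    - [[-7, 10, 0], 0]
    - [[-7, 10, 0], 0]
    - [[-7, 10, 0], 0]
    - [[-7, 10, 0], 0]

```text
clock: 22.85
ee_pos: [527.0, 37.5, 99.0]
orientation: [[0.79, 0.613, 0.013], [0.015, 0.001, -1.0], [-0.613, 0.79, -0.008]]
ft_force: [0.4, -0.5, -4.9]
grip_width: 36.3
```

```bash
python3 to.py 529 41 150
```

```text
pos [526.96  37.54  99.  ] tool shift [-29.58  41.56  -3.86] zang -89.28109313865619 clock 22.85
[[ 0.79  0.61  0.01]
 [ 0.02  0.   -1.  ]
 [-0.61  0.79 -0.01]]
q [ -8.03 -10.41 146.25 136.68  10.53 -52.18] F [ 0.37 -0.48 -4.86] w 36.30051304787709
```

>>> jog_arm:
  rows:
    - [[-3, 10, 0], 0]
    - [[-3, 10, 0], 0]
    - [[-3, 10, 0], 0]
    - [[-3, 10, 0], 0]
    - [[-3, 10, 0], 0]
    - [[-5, 10, 0], 0]
    - [[-8, 12, 0], 0]
    - [[-10, 14, 0], 0]
    - [[-10, 14, 0], 0]
    - [[-10, 14, 0], 0]

```text
clock: 23.85
ee_pos: [528.1, 37.4, 187.7]
orientation: [[0.754, 0.657, 0.02], [0.027, -0.002, -1.0], [-0.656, 0.754, -0.019]]
ft_force: [0.3, -0.6, -5.3]
grip_width: 36.0
```

```bash
python3 to.py 560 60 260
```

```text
pos [528.06  37.37 187.68] tool shift [-22.77  75.47 -23.4 ] zang -88.88085333427009 clock 23.85
[[ 0.75  0.66  0.02]
 [ 0.03 -0.   -1.  ]
 [-0.66  0.75 -0.02]]
q [ -8.53 -25.76 142.07  28.15  17.13  57.38] F [ 0.32 -0.62 -5.27] w 36.04060598240309
```

>>> jog_arm:
  rows:
    - [[3, 3, -8], 0]
    - [[5, 6, -18], 0]
    - [[5, 6, -22], 0]
    - [[5, 6, -22], 0]
    - [[5, 6, -22], 0]
    - [[5, 6, -20], 0]
    - [[4, 4, -12], 0]
    - [[2, 2, -6], 0]
    - [[0, 0, 0], 0]

```text
clock: 24.75
ee_pos: [552.6, 155.8, 166.1]
orientation: [[0.713, 0.701, 0.01], [0.016, -0.001, -1.0], [-0.701, 0.713, -0.012]]
ft_force: [0.7, -0.6, -5.0]
grip_width: 35.8
```

```bash
python3 to.py 576 172 190
python3 - <<'E'
from h import *
snap('scene','s16');d=snap('wrist','w16')
s=r.read_state();R=np.array(s['orientation']);p=np.array(s['ee_pos']);b=p+R@[-70.7,52.3,-2];print('bail est',b)
print('proj s',proj(load('s16'),b),'w',proj(d,b))
im=cv2.cvtColor(load('s16')['image'][120:230,300:410],cv2.COLOR_RGB2BGR)
cv2.imwrite('pics/c25.png',cv2.resize(im,None,fx=5.4,fy=5.4,interpolation=cv2.INTER_CUBIC))
E
```

```text
pos [552.64 155.77 166.13] tool shift [  0.19  33.38 -16.27] zang -89.4040735190429 clock 24.75
[[ 0.71  0.7   0.01]
 [ 0.02 -0.   -1.  ]
 [-0.7   0.71 -0.01]]
q [ 13.77 -12.2  133.77 -33.58  16.21 132.31] F [ 0.65 -0.58 -5.01] w 35.82161870538717
bail est [538.51 155.67 252.79]
proj s [331.73 167.91] w [271.19 176.57]
```

View pics/c25.png

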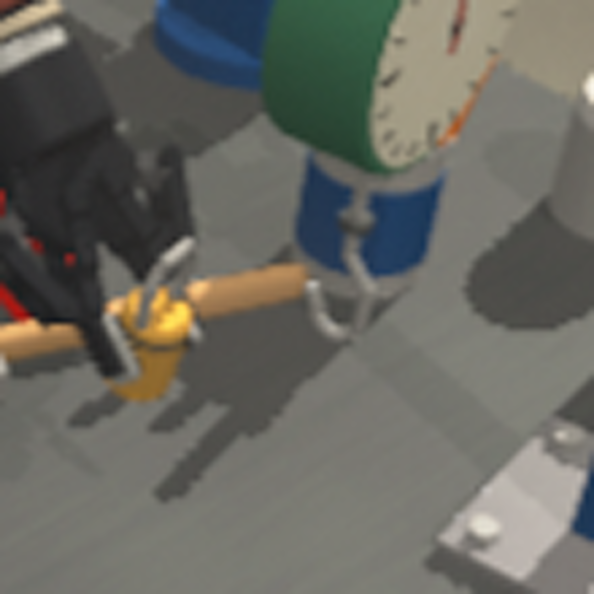

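View pics/w16.png

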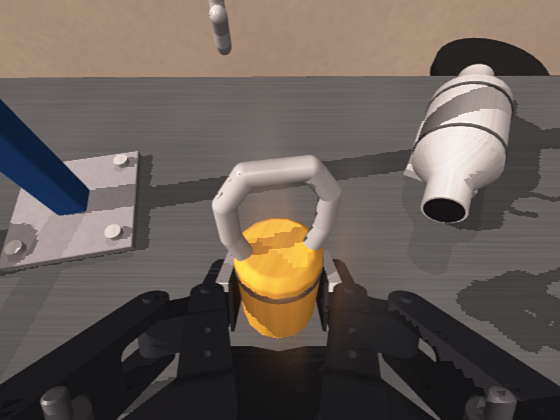

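>>> jog_arm:
  rows:
    - [[0, 7, -3], 0]
    - [[1, 9, -5], 0]
    - [[1, 9, -5], 0]
    - [[1, 8, -4], 0]
    - [[0, 3, -1], 0]
    - [[0, 0, 0], 0]

```text
clock: 25.45
ee_pos: [581.7, 172.2, 191.4]
orientation: [[0.712, 0.702, 0.005], [0.012, -0.005, -1.0], [-0.702, 0.712, -0.013]]
ft_force: [0.2, -0.2, -4.8]
grip_width: 36.2
```

```bash
cat > bail.py <<'E'
from h import *
import sys
n=sys.argv[1]
snap('scene','s'+n);d=snap('wrist','w'+n)
s=r.read_state();R=np.array(s['orientation']);p=np.array(s['ee_pos']);b=p+R@[-70.7,52.3,0]
X=np.array([.981,.195,0]);Y=np.array([-.195,.981,0]);e=b-[626,184,250]
print('pos',p,'tx',R[:,0],'q',s['joint_pos'],'F',s['ft_force'],'w',s['grip_width'],'clk',s['clock'])
print('bail',b,'rel saddle X %.1f Y %.1f Z %.1f'%(e@X,e@Y,e[2]));print('proj',proj(load('s'+n),b),proj(d,b))
print('tool dirs: X',R.T@X,'Y',R.T@Y,'up',R.T@[0,0,1])
im=cv2.cvtColor(load('s'+n)['image'][130:230,310:400],cv2.COLOR_RGB2BGR)
a=cv2.resize(im,None,fx=5,fy=5,interpolation=cv2.INTER_CUBIC)
im=cv2.cvtColor(d['image'][0:260,170:350],cv2.COLOR_RGB2BGR)
b=cv2.resize(im,(346,500),interpolation=cv2.INTER_CUBIC)
cv2.imwrite(f'pics/b{n}.png',np.hstack([a,b]))
E
python3 bail.py 17
```

```text
pos [580.97 171.92 190.64] tx [ 0.71  0.01 -0.7 ] q [ 15.28  -9.86 128.69 -31.87  19.45 131.52] F [-0.17 -0.51 -5.31] w 35.86272274466833 clk 25.55
bail [567.4  170.79 277.53] rel saddle X -60.1 Y -1.5 Z 27.5
proj [344.31 163.6 ] [277.31 180.73]
tool dirs: X [ 0.7   0.69 -0.19] Y [-0.13 -0.14 -0.98] up [-0.7   0.71 -0.01]
```

View pics/b17.png

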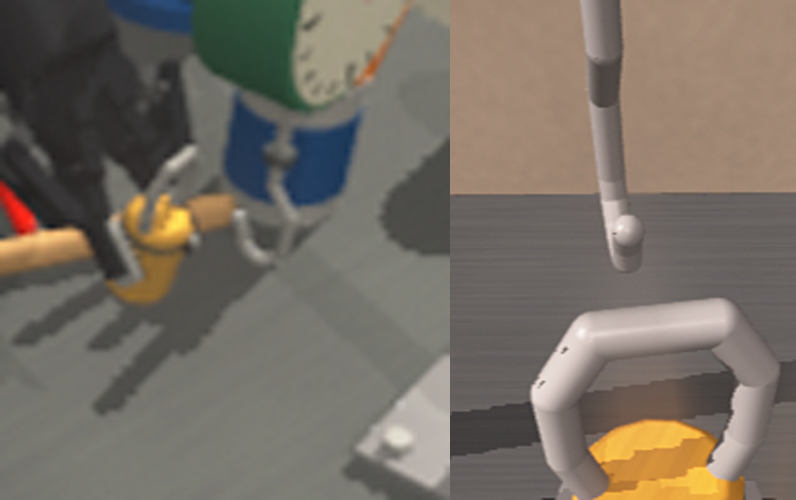

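Run:
```python
from h import *
w=load('w17');s=load('s17')
X=np.array([.981,.195])
for o in((626,184),(626,186),(624,184)):
  tp=[*(np.array(o)-16.5*X),266.5];print(o,'tip w',proj(w,tp),'s',proj(s,tp))
print(tri(ray(w,262.6,120.7),ray(s,358.1,172.5)),tri(ray(w,262.6,120.7),ray(load('w9'),123.8,179.5)))
# bail bar mid: wrist px bar centre (277.7,171) ; scene crop (178,165)/5+(310,130)
print('bail bar', tri(ray(w,277.7,170.5),ray(s,178/5+310,165/5+130)))
```

```text
(626, 184) tip w [254.75 114.7 ] s [357.98 173.19]
(626, 186) tip w [250.01 114.73] s [358.5 172.9]
(624, 184) tip w [254.53 118.05] s [357.42 172.82]
(array([608.27, 179.44, 266.88]), np.float64(5.203995815072562)) (array([605.91, 177.38, 267.17]), np.float64(0.5710785737600947))
bail bar (array([569.99, 171.33, 280.35]), np.float64(1.779365880470351))
```

>>> jog_arm:
  rows:
    - [[5, 5, -1], 0]
    - [[7, 7, -1], 0]
    - [[7, 7, -1], 0]
    - [[5, 5, -1], 0]
    - [[0, 0, 0], 0]

```text
clock: 26.05
ee_pos: [617.0, 175.8, 189.1]
orientation: [[0.71, 0.704, 0.004], [0.011, -0.005, -1.0], [-0.704, 0.71, -0.011]]
ft_force: [-0.6, -0.4, -4.5]
grip_width: 36.1
```

```bash
python3 bail.py 18
```

```text
pos [615.89 175.59 188.55] tx [ 0.71  0.01 -0.7 ] q [ 14.53  -4.88 124.51 -31.6   18.63 130.85] F [-0.11 -0.69 -5.12] w 36.23496612355267 clk 26.15
bail [602.63 174.57 275.48] rel saddle X -24.8 Y -4.7 Z 25.5
proj [354.85 170.05] [276.8 180.1]
tool dirs: X [ 0.7   0.69 -0.19] Y [-0.13 -0.14 -0.98] up [-0.7   0.71 -0.01]
```

View pics/b18.png

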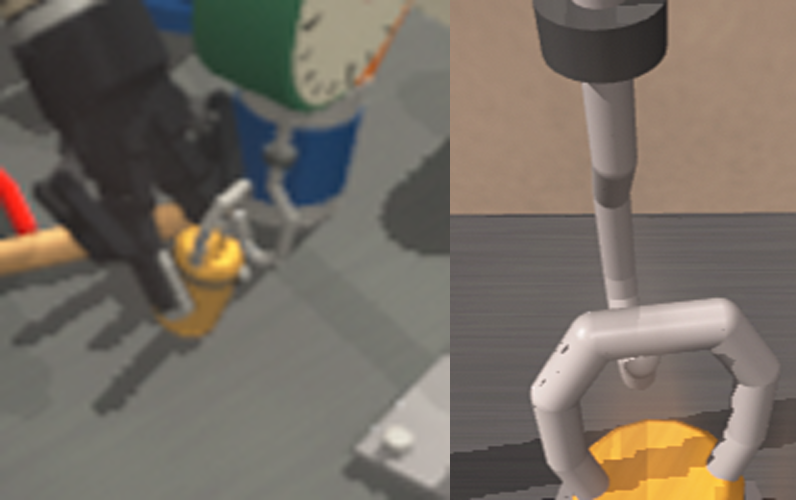

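>>> jog_arm:
  rows:
    - [[4, 4, -1], 0]
    - [[6, 6, -2], 0]
    - [[4, 5, -2], 0]
    - [[1, 1, 0], 0]

```text
clock: 26.55
ee_pos: [638.8, 181.1, 188.8]
orientation: [[0.709, 0.706, 0.005], [0.011, -0.005, -1.0], [-0.706, 0.709, -0.011]]
ft_force: [-0.4, -0.6, -4.8]
grip_width: 36.2
```

```bash
python3 bail.py 19
```

```text
pos [638.08 180.77 188.33] tx [ 0.71  0.01 -0.71] q [ 14.46  -1.85 121.63 -31.57  18.56 130.79] F [-0.17  0.42 -4.51] w 36.15636826748416 clk 26.65
bail [624.97 179.8  275.28] rel saddle X -1.8 Y -3.9 Z 25.3
proj [362.51 173.51] [277.07 180.1 ]
tool dirs: X [ 0.7   0.69 -0.19] Y [-0.13 -0.14 -0.98] up [-0.71  0.71 -0.01]
```

View pics/b19.png

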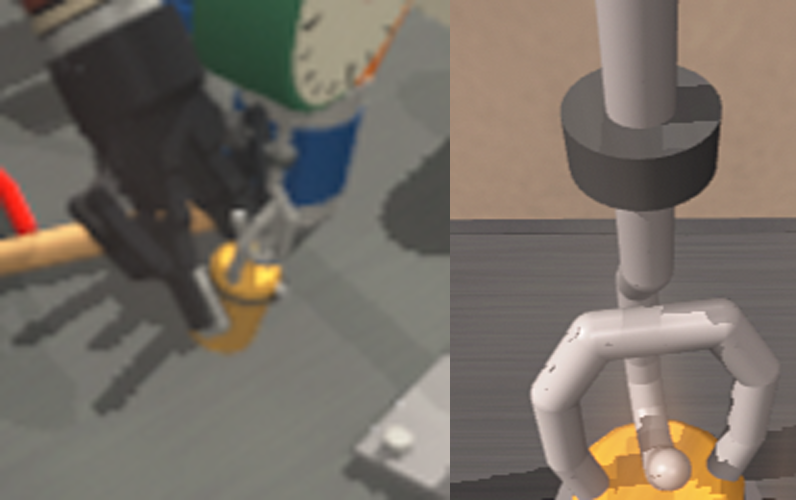

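>>> jog_arm:
  rows:
    - [[3, -3, 0], 0]
    - [[4, -4, 0], 0]
    - [[4, -4, 0], 0]
    - [[1, -1, 0], 0]

```text
clock: 27.05
ee_pos: [637.3, 180.8, 169.5]
orientation: [[0.707, 0.707, 0.004], [0.01, -0.004, -1.0], [-0.707, 0.707, -0.01]]
ft_force: [-0.0, -0.4, -5.4]
grip_width: 36.5
```

```bash
python3 bail.py 20
```

```text
pos [637.55 180.94 170.  ] tx [ 0.71  0.01 -0.71] q [ 14.49  -0.12 122.27 -35.73  16.61 135.17] F [-0.16  0.33 -5.9 ] w 36.05033818907244 clk 27.15
bail [624.47 179.96 256.96] rel saddle X -2.3 Y -3.7 Z 7.0
proj [361.32 178.88] [276.19 176.42]
tool dirs: X [ 0.7   0.69 -0.19] Y [-0.13 -0.14 -0.98] up [-0.71  0.71 -0.01]
```

View pics/b20.png

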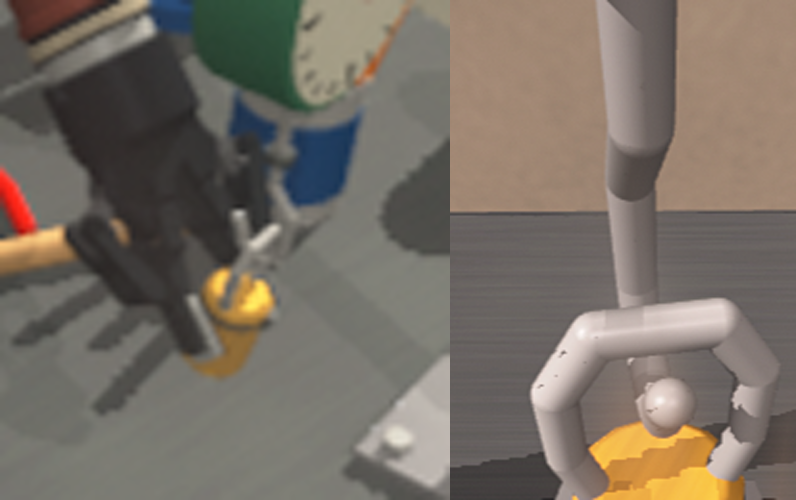

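>>> jog_arm:
  rows:
    - [[2, -2, 0], 0]
    - [[2, -2, 0], 0]
    - [[0, 0, 0], 0]

```text
clock: 27.45
ee_pos: [637.9, 181.2, 164.5]
orientation: [[0.708, 0.706, 0.004], [0.011, -0.005, -1.0], [-0.706, 0.708, -0.011]]
ft_force: [0.0, -0.9, -5.5]
grip_width: 35.9
```

>>> jog_arm:
  rows:
    - [[2, -2, 0], 0]
    - [[1, -1, 0], 0]
    - [[0, 0, 0], 0]

```text
clock: 27.75
ee_pos: [639.1, 181.6, 161.7]
orientation: [[0.711, 0.704, 0.005], [0.012, -0.005, -1.0], [-0.703, 0.711, -0.012]]
ft_force: [-1.7, -0.7, -3.7]
grip_width: 35.9
```

>>> jog_arm:
  rows:
    - [[1, -3, 0], 0]
    - [[0, 0, 0], 0]

```text
clock: 27.95
ee_pos: [639.0, 181.9, 160.8]
orientation: [[0.713, 0.701, 0.005], [0.013, -0.006, -1.0], [-0.701, 0.713, -0.013]]
ft_force: [-2.2, -0.5, -2.4]
grip_width: 36.0
```

>>> jog_arm:
  rows:
    - [[1, -2, 0], 0]
    - [[0, 0, 0], 0]

```text
clock: 28.15
ee_pos: [639.2, 182.2, 160.0]
orientation: [[0.715, 0.699, 0.005], [0.013, -0.006, -1.0], [-0.699, 0.715, -0.014]]
ft_force: [-2.0, -1.4, -2.3]
grip_width: 35.8
```

```bash
python3 bail.py 21
```

```text
pos [639.22 182.15 160.09] tx [ 0.71  0.01 -0.7 ] q [ 14.55   1.08 122.69 -40.57  14.86 140.23] F [-1.62 -1.88 -2.19] w 36.12360544627687 clk 28.25
bail [625.25 180.89 246.9 ] rel saddle X -1.3 Y -2.9 Z -3.1
proj [361.19 181.85] [276.59 178.55]
tool dirs: X [ 0.7   0.68 -0.19] Y [-0.13 -0.14 -0.98] up [-0.7   0.71 -0.01]
```

View pics/b21.png

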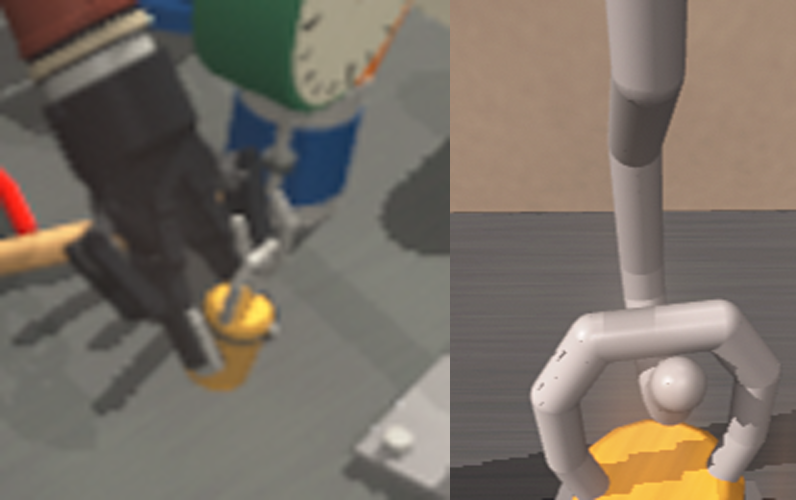

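>>> jog_arm:
  rows:
    - [[-0.5, -4, 0], 0]
    - [[0, -1, 0], 0]

```text
clock: 28.45
ee_pos: [637.1, 182.8, 159.1]
orientation: [[0.718, 0.696, 0.006], [0.015, -0.007, -1.0], [-0.696, 0.718, -0.015]]
ft_force: [1.3, -1.0, -0.8]
grip_width: 35.9
```

>>> jog_arm:
  rows:
    - [[0, -2, 0], 0]
    - [[0, -1, 0], 0]

```text
clock: 28.65
ee_pos: [636.7, 183.1, 159.1]
orientation: [[0.721, 0.693, 0.006], [0.016, -0.007, -1.0], [-0.693, 0.721, -0.016]]
ft_force: [2.8, -1.1, -1.3]
grip_width: 36.4
```

>>> jog_arm:
  rows:
    - [[2, -1, 0], 0]
    - [[0, 0, 0], 0]

```text
clock: 28.85
ee_pos: [637.6, 183.2, 157.4]
orientation: [[0.721, 0.693, 0.006], [0.016, -0.007, -1.0], [-0.693, 0.721, -0.016]]
ft_force: [0.2, -1.1, 1.0]
grip_width: 36.3
```

>>> jog_arm:
  rows:
    - [[2, -2, 0], 0]
    - [[0, 0, 0], 0]

```text
clock: 29.05
ee_pos: [638.1, 183.4, 155.3]
orientation: [[0.722, 0.691, 0.006], [0.016, -0.008, -1.0], [-0.691, 0.722, -0.017]]
ft_force: [-2.7, -2.0, 2.9]
grip_width: 35.6
```

>>> jog_arm:
  rows:
    - [[0.7, -2.2, 0], 0]
    - [[0, -0.5, 0], 0]

```text
clock: 29.25
ee_pos: [638.2, 183.5, 154.8]
orientation: [[0.725, 0.689, 0.006], [0.017, -0.009, -1.0], [-0.689, 0.725, -0.018]]
ft_force: [-0.4, -2.3, 3.6]
grip_width: 36.3
```

>>> jog_arm:
  rows:
    - [[0.7, -1.6, 0], 0]
    - [[0, -0.5, 0], 0]

```text
clock: 29.45
ee_pos: [638.4, 183.6, 154.4]
orientation: [[0.726, 0.687, 0.006], [0.017, -0.009, -1.0], [-0.687, 0.726, -0.018]]
ft_force: [-0.1, -3.5, 3.8]
grip_width: 35.9
```

```bash
python3 bail.py 22
```

```text
pos [638.34 183.6  154.32] tx [ 0.73  0.02 -0.69] q [ 14.75   1.59 123.47 -47.13  13.3  147.1 ] F [ 0.5  -2.85  3.98] w 36.05968332828023 clk 29.55
bail [622.93 181.93 240.89] rel saddle X -3.4 Y -1.4 Z -9.1
proj [360.47 183.01] [276.58 178.57]
tool dirs: X [ 0.72  0.67 -0.19] Y [-0.13 -0.14 -0.98] up [-0.69  0.73 -0.02]
```

View pics/b22.png

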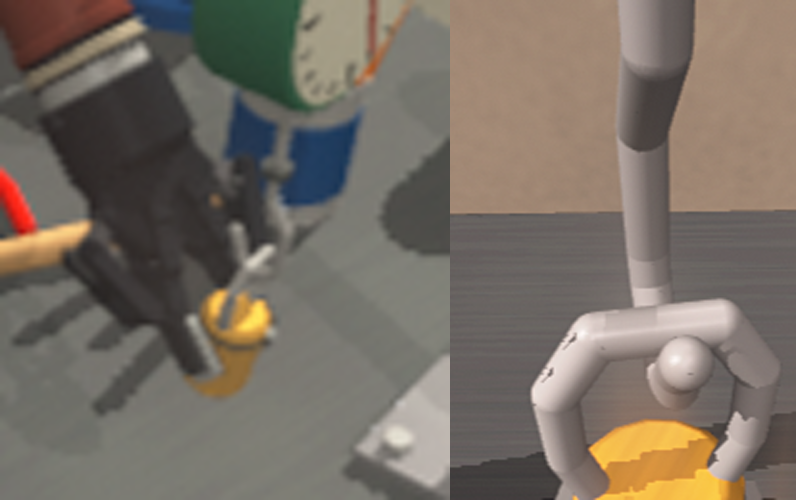

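>>> jog_arm:
  rows:
    - [[0.3, -0.3, 1], -1.5]
    - [[0.5, -0.8, 0], -0.5]

```text
clock: 29.75
ee_pos: [638.4, 181.7, 153.3]
orientation: [[0.726, 0.687, 0.03], [0.015, 0.027, -1.0], [-0.687, 0.727, 0.009]]
ft_force: [-0.3, -5.6, 4.8]
grip_width: 36.1
```

```bash
python3 bail.py 23|head -3
```

```text
pos [638.44 181.78 153.25] tx [ 0.73  0.02 -0.69] q [ 14.57   1.65 123.55 -47.5   13.17 145.32] F [-0.49 -6.41  5.  ] w 35.962959541695334 clk 29.85
bail [622.99 182.09 239.82] rel saddle X -3.3 Y -1.3 Z -10.2
proj [360.46 183.31] [276.65 178.01]
```

>>> jog_arm:
  rows:
    - [[0, 0, 1], 0]
    - [[-1.2, 1, 0.5], 0]
    - [[-1, 0.8, 0], 0]

```text
clock: 30.15
ee_pos: [638.1, 181.7, 156.2]
orientation: [[0.727, 0.686, 0.033], [0.018, 0.029, -0.999], [-0.686, 0.727, 0.009]]
ft_force: [2.5, -3.1, 1.6]
grip_width: 36.3
```

>>> jog_arm:
  rows:
    - [[-1.2, 1, 0], 1]
    - [[-0.5, 0.5, 0], 0.5]

```text
clock: 30.35
ee_pos: [637.8, 183.0, 158.3]
orientation: [[0.727, 0.686, 0.017], [0.021, 0.003, -1.0], [-0.686, 0.727, -0.012]]
ft_force: [3.7, 0.7, -0.1]
grip_width: 36.2
```

```bash
python3 bail.py 24|head -3
```

```text
pos [637.79 182.9  158.19] tx [ 0.73  0.02 -0.69] q [ 14.51   1.01 123.58 -44.97  13.24 144.03] F [3.25 0.99 0.59] w 36.11282576383898 clk 30.45
bail [622.26 181.6  244.74] rel saddle X -4.1 Y -1.6 Z -5.3
proj [360.42 181.81] [276.66 178.32]
```

>>> jog_arm:
  rows:
    - [[1, 1, 0], 0]
    - [[1, 1, 0], 0]
    - [[1, 1, 0], 0]
    - [[1, 1, 0], 0]
  newtons: 20

```text
clock: 30.85
ee_pos: [639.7, 182.7, 154.0]
orientation: [[0.722, 0.692, 0.018], [0.019, 0.005, -1.0], [-0.692, 0.722, -0.01]]
ft_force: [-7.1, 0.3, 4.0]
grip_width: 36.0
```

```bash
python3 bail.py 25|head -3
```

```text
pos [639.7  182.7  154.06] tx [ 0.72  0.02 -0.69] q [ 14.43   1.69 123.21 -44.45  13.3  143.43] F [-6.99  0.13  4.3 ] w 35.8985017620292 clk 30.95
bail [624.81 181.6  240.73] rel saddle X -1.6 Y -2.1 Z -9.3
proj [360.89 183.46] [276.6  178.05]
```

View pics/b25.png

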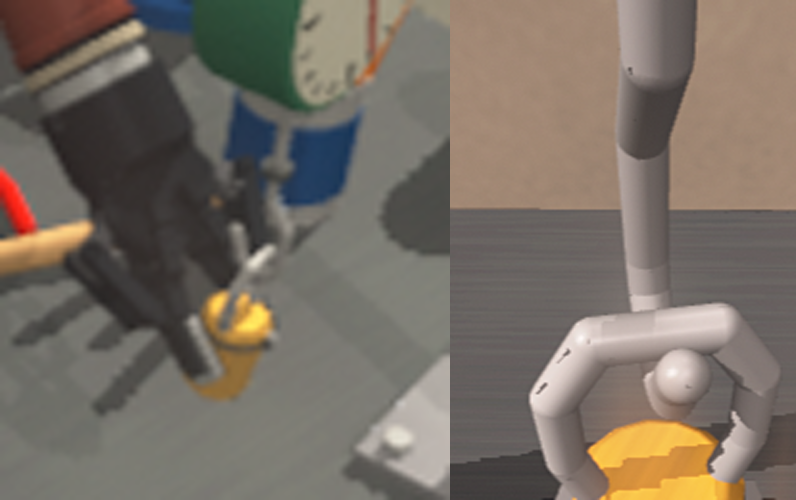

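>>> jog_arm:
  rows:
    - [[-2, 1, 0], 0]
    - [[-1, 1, 0], 0]
    - [[-1, 1, 0], 0]

```text
clock: 31.25
ee_pos: [638.3, 182.6, 158.4]
orientation: [[0.721, 0.692, 0.018], [0.019, 0.006, -1.0], [-0.692, 0.721, -0.009]]
ft_force: [1.1, 1.9, -0.1]
grip_width: 36.1
```

```bash
python3 bail.py 26|head -3
```

```text
pos [638.39 182.57 158.46] tx [ 0.72  0.02 -0.69] q [ 14.45   1.07 123.22 -42.53  13.81 141.46] F [0.26 0.95 0.28] w 36.28994312526087 clk 31.35
bail [623.61 181.49 245.14] rel saddle X -2.8 Y -2.0 Z -4.9
proj [360.79 181.97] [276.73 178.66]
```

>>> jog_arm:
  rows:
    - [[0, 0, 0], 0]
    - [[0, 0, 0], 0]
  jaw: -0.08

```text
clock: 31.55
ee_pos: [637.9, 182.0, 157.4]
orientation: [[0.72, 0.694, 0.017], [0.018, 0.005, -1.0], [-0.694, 0.72, -0.009]]
ft_force: [0.8, 0.3, 0.7]
grip_width: 39.2
```

```bash
for i in 27 28 29; do python3 bail.py $i|head -2; done
```

```text
pos [637.87 181.98 157.43] tx [ 0.72  0.02 -0.69] q [ 14.43   1.11 123.25 -42.52  13.86 141.48] F [-0.08 -0.68  0.47] w 39.17547011857309 clk 31.65
bail [623.24 180.97 244.15] rel saddle X -3.3 Y -2.4 Z -5.9
pos [637.98 182.12 157.64] tx [ 0.72  0.02 -0.69] q [ 14.44   1.1  123.24 -42.52  13.85 141.47] F [-0.24  0.14 -0.13] w 39.210864951173974 clk 31.75
bail [623.32 181.09 244.34] rel saddle X -3.2 Y -2.3 Z -5.7
pos [638.1  182.21 157.85] tx [ 0.72  0.02 -0.69] q [ 14.44   1.09 123.23 -42.52  13.85 141.47] F [-0.57  0.9   0.08] w 39.344659342169365 clk 31.85
bail [623.41 181.17 244.55] rel saddle X -3.1 Y -2.3 Z -5.5
```

View pics/b29.png

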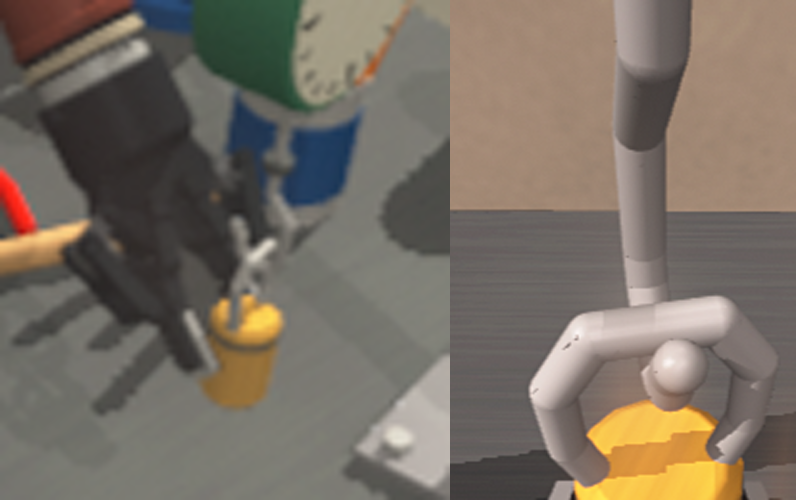

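>>> jog_arm:
  rows:
    - [[0, 0, 0], 0]
    - [[0, 0, 0], 0]
    - [[0, 0, 0], 0]
    - [[0, 0, 0], 0]
  jaw: 1

```text
clock: 32.25
ee_pos: [638.1, 182.2, 157.8]
orientation: [[0.72, 0.693, 0.017], [0.018, 0.005, -1.0], [-0.693, 0.721, -0.009]]
ft_force: [-0.4, 0.3, -0.0]
grip_width: 85.4
```

```bash
for i in 30 31; do python3 bail.py $i|head -1; done
```

```text
pos [638.1  182.16 157.86] tx [ 0.72  0.02 -0.69] q [ 14.44   1.09 123.23 -42.52  13.85 141.47] F [ 0.19 -0.68 -0.15] w 85.30652847638335 clk 32.35
pos [638.1  182.15 157.85] tx [ 0.72  0.02 -0.69] q [ 14.44   1.09 123.23 -42.52  13.85 141.47] F [0.33 0.73 0.53] w 85.75925344007959 clk 32.45
```

View pics/b31.png

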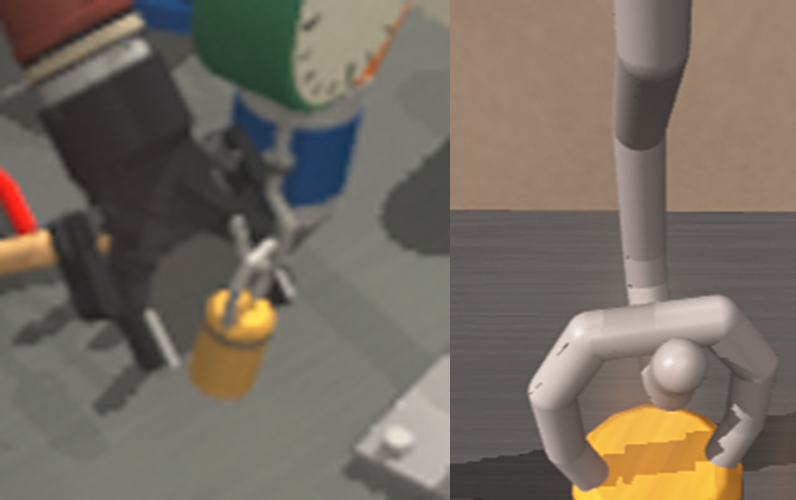

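View pics/w31.png

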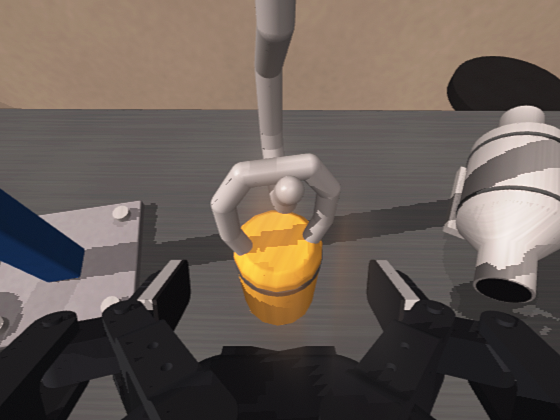

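>>> jog_arm:
  rows:
    - [[-5, -5, 0], 0]
    - [[-10, -10, 0], 0]
    - [[-15, -14, 0], 0]
    - [[-17, -16, 0], 0]
    - [[-17, -16, 0], 0]
    - [[-15, -8, 0], 0]
    - [[-12, 0, 0], 0]
    - [[-10, 5, 0], 0]
    - [[0, 0, 0], 0]

```text
clock: 33.35
ee_pos: [507.7, 178.3, 177.6]
orientation: [[0.717, 0.697, 0.017], [0.017, 0.006, -1.0], [-0.697, 0.717, -0.008]]
ft_force: [-0.1, 0.3, 0.2]
grip_width: 85.5
```

```bash
python3 bail.py 32|head -1
```

```text
pos [507.49 177.84 175.88] tx [ 0.72  0.02 -0.7 ] q [ 19.7  -18.27 137.08 -38.43  21.32 140.07] F [ 0.52  0.45 -0.13] w 85.1720815455688 clk 33.45
```

View pics/w32.png

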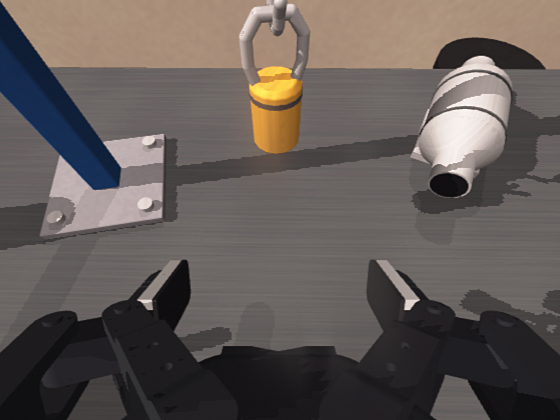

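View pics/s32.png

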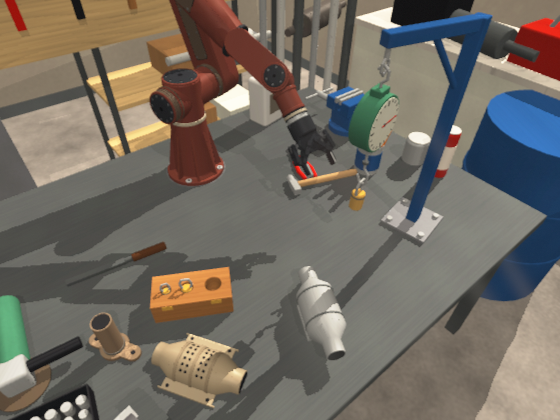

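```bash
cat > sw.py <<'E'
from h import *
for i in range(60):
    d=r.get_image('wrist')
    if i%2: continue
    hsv=cv2.cvtColor(d['image'],cv2.COLOR_RGB2HSV)
    m=cv2.inRange(hsv,(12,120,90),(32,255,255)); m[200:]=0; m[:,:200]=0; m[:,360:]=0
    M=cv2.moments(m,True); print('%.1f,%.1f'%(M['m10']/M['m00'],M['m01']/M['m00']),end=' ')
s=r.read_state();print(s['clock'],s['ee_pos'])
E
python3 sw.py
```

```text
275.4,108.4 276.0,105.2 276.8,104.2 276.5,106.4 275.6,108.5 275.6,108.3 276.3,107.0 276.8,106.4 276.6,107.1 276.1,107.7 276.0,107.8 276.2,107.7 276.2,107.7 276.2,107.7 276.2,107.7 276.2,107.6 276.2,107.6 276.2,107.6 276.2,107.6 276.2,107.6 276.2,107.6 276.2,107.6 276.1,107.6 276.2,107.6 276.2,107.6 276.2,107.6 276.2,107.6 276.1,107.6 276.2,107.6 276.1,107.6 36.45 [508.35 177.89 176.22]
```

Run:
```python
from h import *
d=snap('scene','s40');a=load('scene0')['image'].astype(int)
df=np.abs(d['image'].astype(int)-a).sum(2)
for n,(x0,y0,x1,y1) in dict(file=(65,240,170,290),pipe=(85,310,145,360),shield=(150,330,250,400),conv=(295,260,350,360),w200_100=(150,270,200,300),hammerhandle=(300,165,350,190),tin=(355,145,382,165)).items():
    print(n,(df[y0:y1,x0:x1]>90).mean().round(3))
im=cv2.cvtColor(d['image'][70:240,270:400],cv2.COLOR_RGB2BGR);cv2.imwrite('pics/c40.png',cv2.resize(im,None,fx=3.5,fy=3.5,interpolation=cv2.INTER_CUBIC))
```

```text
file 0.354
pipe 0.0
shield 0.001
conv 0.008
w200_100 0.136
hammerhandle 0.07
tin 0.011
```

View pics/c40.png

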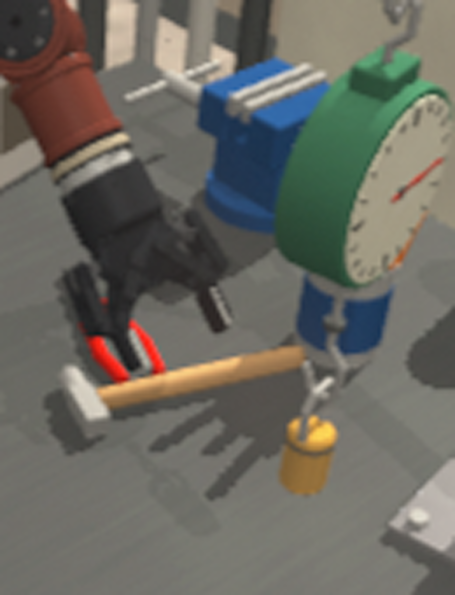

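```bash
python3 -c "
from station import r
print(r.close_job())"
```

```text
the job is handed in; nothing more can be done
None
```

The 500 g weight is hanging still on the scale's hook, and I handed the job in at about 36.5 s. I lifted it from the case by its bail, stood it upright on the bench, took it again by the body with the bail free, and hung it. While still holding it I tugged it down, eased off and let go.

**Tug:** the wrist read +5.0 N on top of the weight's roughly 4.9 N, with the hook drawn down about 10 mm, half way to the end of the dial. After letting go, the draw-down came back to about 4.9 mm.

**Last checks:**
- The needle stands at about a quarter turn, which is 500 g.
- The swing died out within about a second; the weight's place in the picture then held to 0.1 pixel for over a second.
- The gripper is about 110 mm clear of the weight and touches nothing.
- The pipe, heat shield, converter and tin look unmoved in the scene camera picture compared with the start.

**What disagreed or fell short:**
- The first try at the bail closed on nothing. The finger tips sit about 15 mm or more behind where the reported tool point should put them, so I went in deeper.
- A tilt could not be commanded directly. I got it by pushing the arm past its reach limit, and it drifted. The weight was leaning about 10 degrees when hung and righted itself on release.
- After the main tug I tried to straighten that lean by pushing forward. The weight did not pivot; the push reached about 7 N sideways and 4 N down, and I backed off.
- The picture comparison flagged changes at the file, the two small weights and the hammer handle. I took these for moved shadows; they look the same by eye, but I did not measure them separately.

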